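# Unload the bench shaker and set each sample before its reference pot

## Robot

A 6-joint arm with a two-finger parallel gripper is mounted at the origin on the work surface. World frame = base frame: x ahead of the robot, y to its left, z up, the work surface at z = 0. Lengths are in m, angles in rad, forces in N, time in s.
With the tool pointing down it reaches from about 0.3 to 0.875 m from the base axis. Payload 4.2 kg.
Tool frame: the origin (TCP) lies midway between the tips of the shut fingers; the grasp point (between the pads) lies 19 mm behind it (bot.grip_depth is the distance from the TCP to the grasp point, in m); z points along the fingers, y is the line along which they close (so a half turn about z gives the same grasp; the last joint's range is limited). The gripper opens to 85 mm and grips with 20 to 120 N. Pads are 22 mm wide; open, the fingers measure 114 mm over their backs; the gripper's body (76 mm by 85 mm) begins 54 mm behind the grasp point. The pads swing forward as they close: fully open they stand 13 mm farther back than shut.
Start: joints at [1.279, 0.32, 1.565, -0, 1.257, -0.02], TCP at [0.154, 0.554, 0.204] pointing down, gripper open.
Joint ranges: [-3.11, 3.11], [-0.84, 2.01], [0.21, 2.61], [-1.34, 4.49], [0.05, 2.63], [-2.56, 2.56]. Speed limits (rad/s): [2.57, 2.57, 3.14, 3.14, 3.14, 3.14].

## Interface

Orientations are given as a unit quaternion [x, y, z, w].
In Python, from cell import monitor, cams, ticket, bot gives the robot as it stands.
- The arm moves only by the shell command python3 -m crank 'ROWS' [FORCE]. ROWS is JSON, a list of rows, each an object of numbers: "wx", "wy", "wz": the turn, a rotation vector about the tool's x, y, z in degrees; "tx", "ty", "tz": the shift along the tool's x, y, z in mm; "claw": the gripper's target within -1 to 1 (shut at 1, half-way at 0, fully open at -1). A call has exactly 8 rows; each row is the pose to reach, as a shift and turn from the pose commanded when the call began, along the tool's axes at that moment; what a row does not reach only later rows make up. A row lasts 1/12 s, in which the tool goes at most 41.7 mm and 7.16 degrees, less where a joint would pass 70% of its speed; a pose out of reach is approached as far as the arm can. A call with a gripper value outside its range is refused whole. The fingers move at their own pace and stop on an object; FORCE is the grip in N (left out, the last holds). Time passes only in rows, so rows that repeat a pose let the fingers close, or fill a call up. It gives the time, the measured TCP pose, the force, the opening and the grip force at its end, in the units of the state.
- monitor.sense(): the state, without advancing time (a new reading comes with each control period).
- cams.get_image(name): name is "scene" or "top" or "wrist"; returns a dict with "img" (400x640x3 uint8, red, green, blue), "range_z" (400x640 float32, m along the optical axis (not along the pixel's ray), 0 where there is no reading), "fx", "fy", "cx", "cy" (pixels), "dist" ([k1, k2, p1, p2, k3] as OpenCV has them; the pictures are not rectified), "rvec" (rotation vector, rad) and "tvec" (3), from world to camera coordinates, as OpenCV has them. Camera axes: x right, y down, z forward; pixel columns grow to the right and rows downward; lengths in m; the calibration is good to about 2 mm. A picture is of the moment at which its call begins.
- ticket.finish_job(): hands the job in; it is judged then, once.
The state is a dict: "t": time; "joint_pos": joint angles; "joint_vel": joint speeds; "joint_torque": joint torques, N m; "position": TCP position; "tcp_rot": TCP orientation; "ft_force": force on the tool from outside, world axes, zero at the start; "ft_torque": the same for the moment, N m; "grip_width": finger opening in m; "grip_force": force on a finger pad.
Only numpy, scipy, OpenCV 4.12 (cv2) and the standard library are available. Lean on these libraries where they do the work, as an engineer would, in place of code of your own. Each camera call takes 0.05 s, during which the arm holds its last target. There are 200 camera calls.

## Task

Slide the red safety catch clear, swing the shaker's clear hood all the way open by its black handle, take out every sample bottle and stand it upright on the mat directly in front (the robot's side) of the reference pot with the same cap colour, square to the mat and about 2 cm clear of the pot. Then shut the empty shaker's hood fully and slide the catch fully home again. Leave the pots and everything else on the bench where they are.

Things in the scene. Friction and masses are not known exactly. Their poses are not given: they have to be found in the camera images.
- unit: white bench shaker base, 210 deep (its x) x 360 wide (its y) x 60 mm high, fixed; origin at the centre of its underside, -x its front (robot's side), +y its left end seen from the robot, z up. On it, under the clear hood, is the tray: grey floor 64 mm above the origin, three bays in a row along y (centres y = +80, -8, -96, x = -6 mm), each 96 (x) x 62 (y) mm inside, parted by black ribs 8 mm high, one bottle a bay.
- keeper (a point): underside of the hook of the fixed dark steel keeper, a 30 mm deep (unit x) post standing at the base's +y end just outside the hood; its top is 193 mm above the table. The home bolt lies under this hook.
- hood (a joint): angle of the clear hood, rad: 0 shut; grows as its front lifts and it swings up and back about its rear lower edge; stop at 1.6 (about upright). Box-shaped, open below, 150 x 296 x 110 mm, walls 4 mm, top 170 mm above the table when shut. Stiff hinge: stays at any angle; about 6 N at the handle moves it. Locked (below about 0.05) while the catch is home.
- hood_handle (a point): middle of the hood's handle, a black round bar 12 mm thick, 130 mm long, parallel to the unit's y, 42 mm out from the hood's front face, on two 8 mm stubs 60 mm either side of the middle; hood shut, it is 155 mm above the table, 15 mm below the hood's top. Axes turn with the hood (those of unit at joint 0).
- hood_hinge (a point): point on the hood's hinge axis level (in y) with the handle's middle, fixed on the unit; the hinge axis runs along the unit's y. Hood shut, the handle's middle lies 192 mm in front of (unit -x) and 95 mm above this point; it turns about it by hood, front upwards.
- catch (a joint): travel of the red safety catch, a sliding bolt on top of the hood (moves with it), in m: 0 home (tip under the keeper's hook, hood locked), 0.032 fully released; it releases towards the unit's -y, takes about 2 N, stays where left. Its tip clears the hook beyond about 0.02.
- catch_tab (a point): point in the catch's red upright tab, 8 mm below its top; tab 24 (unit x) x 12 (unit y) x 34 mm, standing over the hood's top; from it the bolt, 12 wide and 14 mm high over the hood's top, runs 60 mm towards unit +y; hood shut, this point is 196 mm above the table.
- mat: fixed cream absorbent mat, 220 (its x) x 320 (its y) x 3 mm; origin at the centre of its underside; its -x edge is its front, nearest to the robot.
- bottle_yellow: loose white plastic sample bottle with a yellow screw cap, about 110 g: body 48 mm in diameter, 58 mm high, shoulder narrowing to the cap, cap 36 mm in diameter, 68 to 95 mm above its foot; origin at the centre of its foot, z up. Absent in some starts (at least two of the three are present).
- pot_yellow: reference pot of the yellow sample: steel tin, 56 mm in diameter, 64 mm high with its yellow lid, 500 g, standing on the mat; origin at the centre of its foot, axes parallel to the mat's (its -x is 'in front'). Always present; must stay where it is.
- bottle_blue: loose white plastic sample bottle with a blue screw cap, about 110 g: body 48 mm in diameter, 58 mm high, shoulder narrowing to the cap, cap 36 mm in diameter, 68 to 95 mm above its foot; origin at the centre of its foot, z up. Absent in some starts (at least two of the three are present).
- pot_blue: reference pot of the blue sample: steel tin, 56 mm in diameter, 64 mm high with its blue lid, 500 g, standing on the mat; origin at the centre of its foot, axes parallel to the mat's (its -x is 'in front'). Always present; must stay where it is.
- bottle_red: loose white plastic sample bottle with a red screw cap, about 110 g: body 48 mm in diameter, 58 mm high, shoulder narrowing to the cap, cap 36 mm in diameter, 68 to 95 mm above its foot; origin at the centre of its foot, z up. Absent in some starts (at least two of the three are present).
- pot_red: reference pot of the red sample: steel tin, 56 mm in diameter, 64 mm high with its red lid, 500 g, standing on the mat; origin at the centre of its foot, axes parallel to the mat's (its -x is 'in front'). Always present; must stay where it is.
- beaker: bystander, leave alone: small empty glass beaker, 48 mm in diameter, 50 mm high, on the mat's front left corner; origin at the centre of its foot.
- wash_bottle: bystander, leave alone: white wash bottle with green top, 60 mm in diameter, 180 mm high, behind the mat; origin at the centre of its foot.
- timer: bystander, leave alone: grey bench timer, 60 x 65 x 18 mm; origin at the centre of its underside.
- spatula: bystander, leave alone: spatula lying flat, 190 mm long; origin under its middle.
- tip_box: bystander, leave alone: blue box with clear lid, 80 x 115 x 71 mm; origin at the centre of its underside.
- jar: bystander, leave alone: amber jar with black lid, 66 mm in diameter, 90 mm high; origin at the centre of its foot.

How it is judged:
By the outcome, as a careful person would: the job done as asked, in the order asked, and still so for the second after the job is handed in, with the robot touching nothing.
Of bottle_yellow, bottle_blue, bottle_red only 2 to 3 are there at a start; the rules pass over those that are not, and their reading is None.
At some moment in a run one of bottle_yellow, bottle_blue, bottle_red may be knocked a few centimetres aside while the robot is not near it.
It also fails if it takes over 208 s, if anything falls off the work surface, if the arm or the gripper's body presses on something with over 40 N, if the wrist force passes 120 N, or if a joint passes its speed limit or range.

## Working session

There is one attempt and no reset: what is moved stays moved. The work goes in short steps, Python scripts to look and compute and a shell command to move; the robot and the scene stay as the last step left them, time stands still between calls to the robot, and variables do not carry over. Pictures are saved under pics/ and viewed, at most 14 in all, crops included, and the job is handed in when it is done.

```bash
ls; mkdir -p pics; cat > h.py <<'E'
import numpy as np, cv2
from cell import monitor, cams, ticket, bot
from scipy.spatial.transform import Rotation as R
def grab(n,save=None):
    d=cams.get_image(n)
    if save: cv2.imwrite('pics/'+save,d['img'][:,:,::-1])
    return d
def cloud(d):
    K=np.array([[d['fx'],0,d['cx']],[0,d['fy'],d['cy']],[0,0,1.]])
    v,u=np.mgrid[0:400,0:640]
    p=cv2.undistortPoints(np.stack([u,v],-1).reshape(-1,1,2).astype(np.float64),K,np.array(d['dist'],float)).reshape(400,640,2)
    z=d['range_z']; c=np.dstack([p[...,0]*z,p[...,1]*z,z])
    M=cv2.Rodrigues(np.array(d['rvec'],float))[0]
    w=(c-np.array(d['tvec'],float).ravel())@M
    w[z==0]=np.nan
    return w
E
python3 - <<'E'
from h import *
s=monitor.sense(); print(s)
for n in ['scene','top']:
    d=grab(n,n+'0.png'); np.save(n+'0.npy',cloud(d)); print(n,d['tvec'],d['rvec'],d['fx'])
E
```

```text
pics
{'t': 0.0, 'joint_pos': array([ 1.27902186e+00,  3.20329085e-01,  1.56571168e+00,  1.95302727e-05,
        1.25740556e+00, -2.00041724e-02]), 'joint_vel': array([-0.00017627,  0.00048379, -0.00073687,  0.00045473, -0.00063509,
        0.00051057]), 'joint_torque': array([ 1.26348950e-03, -4.15539908e+01, -2.34157383e+01,  3.98064890e-05,
        8.18036642e-03,  1.00039273e-05]), 'position': array([0.15419038, 0.55337653, 0.20274828]), 'tcp_rot': array([ 1.35470286e-01,  9.90780976e-01, -9.14158023e-04, -1.53073900e-04]), 'ft_force': array([0.85895922, 0.79461189, 0.6045613 ]), 'ft_torque': array([-0.02571264,  0.01623438, -0.03280281]), 'grip_force': 0.0, 'grip_width': 0.08525442742877354}
scene [ 0.2446102  -0.2665517   2.05073999] [ 1.42211868  2.11359319 -0.91355273] 416.66710845111106
top [-0.03039439  0.571839    1.675562  ] [ 2.16838612 -2.17779861  0.12267387] 438.4050464991471
```

View pics/scene0.png

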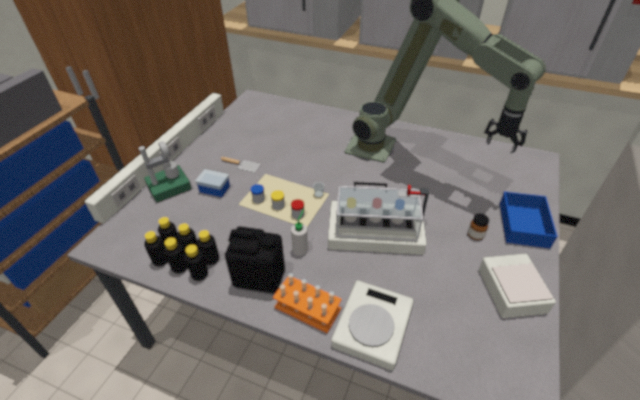

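View pics/top0.png

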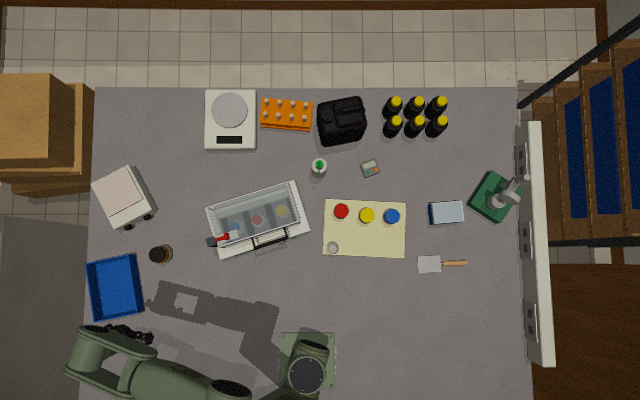

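Scene: all three bottles are there (blue, red and yellow from the unit's +y to -y end). In the top view the unit is at about (258,222), the handle at (270,240), the red catch at (223,238), and the pots at (341,211), (367,215) and (392,216).

```bash
python3 - <<'E'
from h import *
np.set_printoptions(precision=4,suppress=True)
w=np.load('top0.npy'); im=cv2.imread('pics/top0.png'); hsv=cv2.cvtColor(im,cv2.COLOR_BGR2HSV)
H,S,V=cv2.split(hsv)
def reg(m,box,nm,zr=None):
    u0,v0,u1,v1=box; k=np.zeros(m.shape,bool); k[v0:v1,u0:u1]=m[v0:v1,u0:u1]
    if zr: k&=(w[...,2]>zr[0])&(w[...,2]<zr[1])
    p=w[k]; v,u=np.nonzero(k); print(nm,k.sum(),'uv',u.mean(),v.mean(),'med',np.nanmedian(p,0),'min',np.nanmin(p,0),'max',np.nanmax(p,0)); return p
red=((H<8)|(H>172))&(S>150); yel=(H>20)&(H<35)&(S>130); blu=(H>100)&(H<125)&(S>130)
reg(red,(330,200,352,222),'potR',(.055,.075));reg(yel,(355,205,379,226),'potY',(.055,.075));reg(blu,(382,205,403,226),'potB',(.055,.075))
reg(red,(200,220,245,250),'catch',(.165,.25))
# mat
cream=(H>15)&(H<40)&(S>25)&(V>150)
k=np.zeros_like(cream);k[190:265,315:412]=cream[190:265,315:412]; k&=(w[...,2]<.02)
p=w[k][:,:2].astype(np.float32); print('mat',cv2.minAreaRect(p), np.nanmedian(w[k],0))
# unit base
k=np.zeros_like(cream);k[170:265,195:320]=1; k&=(w[...,2]>.045)&(w[...,2]<.075)&(S<40)&(V>150)
p=w[k][:,:2].astype(np.float32); r=cv2.minAreaRect(p);print('unit',r,cv2.boxPoints(r))
cv2.imwrite('pics/crop.png',cv2.resize(im[170:270,195:415],(792,360),interpolation=cv2.INTER_CUBIC))
s=w[170:270:1,195:320,2]; 
k=np.zeros_like(cream);k[230:255,200:300]=1; k&=(V<60)&(w[...,2]>.1)
p=w[k]; q=p[:,2]; print('dark',len(p)); print(p[::6])
E
```

```text
potR 154 uv 341.1753246753247 210.3961038961039 med [ 0.5651 -0.1314  0.0679] min [ 0.5384 -0.1579  0.0562] max [ 0.592  -0.1081  0.074 ]
potY 161 uv 367.00621118012424 215.0248447204969 med [ 0.546  -0.2299  0.0678] min [ 0.5195 -0.2568  0.057 ] max [ 0.573  -0.2037  0.0749]
potB 153 uv 391.8169934640523 215.6797385620915 med [ 0.5422 -0.3241  0.0681] min [ 0.5155 -0.3514  0.0577] max [ 0.5693 -0.2982  0.0749]
catch 60 uv 222.53333333333333 237.21666666666667 med [0.457  0.2865 0.1908] min [0.4466 0.2711 0.1743] max [0.474  0.3181 0.2174]
mat ((0.5014970898628235, -0.2262352555990219), (0.3220505118370056, 0.21987470984458923), 86.85514068603516) [ 0.4882 -0.2274  0.0039]
unit ((0.5333608984947205, 0.18822674453258514), (0.20739005506038666, 0.3581686317920685), 18.17246437072754) [[ 0.379   0.326 ]
 [ 0.4907 -0.0143]
 [ 0.6877  0.0504]
 [ 0.576   0.3907]]
dark 148
[[0.4817 0.0761 0.1583]
 [0.4638 0.0725 0.1572]
 [0.4599 0.072  0.1657]
 [0.4566 0.0865 0.1621]
 [0.4567 0.0655 0.1553]
 [0.4533 0.0939 0.1568]
 [0.453  0.0723 0.1605]
 [0.4498 0.1082 0.1565]
 [0.4496 0.0866 0.1593]
 [0.446  0.1181 0.1647]
 [0.4459 0.0968 0.1664]
 [0.4425 0.1357 0.1661]
 [0.4427 0.1153 0.1566]
 [0.4393 0.1506 0.1584]
 [0.439  0.1287 0.1648]
 [0.4357 0.1852 0.1658]
 [0.4356 0.143  0.1633]
 [0.4338 0.337  0.1318]
 [0.4322 0.1645 0.1612]
 [0.432  0.143  0.1632]
 [0.4302 0.3366 0.1335]
 [0.4287 0.1748 0.163 ]
 [0.4286 0.1536 0.1626]
 [0.4251 0.171  0.1652]
 [0.4216 0.1782 0.1639]]
```

View pics/crop.png

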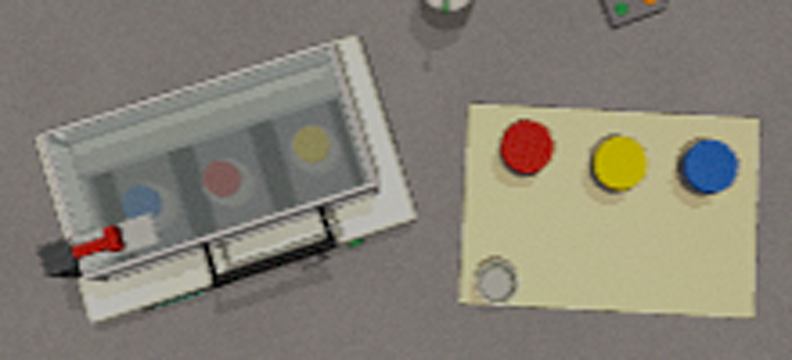

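The crop shows the catch tab at about (110,240), the keeper at (60,258), the handle bar from (210,280) to (335,240), and the caps under the hood. I'll align the tool with the unit (yaw about 18°), go above it and look with the wrist camera.

```bash
python3 -m crank '[{"wz":7,"tz":-40},{"wz":14,"tz":-80},{"wz":21,"tz":-120},{"wz":28,"tz":-160},{"wz":35,"tz":-200},{"wz":42,"tz":-220},{"wz":49,"tz":-220},{"wz":56.1,"tz":-220}]'
python3 -m crank '[{"tx":-30,"ty":12},{"tx":-60,"ty":24},{"tx":-90,"ty":36},{"tx":-120,"ty":48},{"tx":-150,"ty":60},{"tx":-180,"ty":72},{"tx":-205,"ty":82},{"tx":-215,"ty":86}]'
python3 -m crank '[{"tx":-30,"ty":12},{"tx":-60,"ty":24},{"tx":-90,"ty":36},{"tx":-120,"ty":48},{"tx":-150,"ty":60},{"tx":-165,"ty":66},{"tx":-165,"ty":66},{"tx":-165,"ty":66}]'
python3 - <<'E'
from h import *
d=grab('wrist','w1.png'); np.save('w1.npy',cloud(d)); s=monitor.sense(); print(s['position'],R.from_quat(s['tcp_rot']).as_matrix())
E
```

```text
[0.15425826 0.55351154 0.20298753] [[-9.63280875e-01  2.68495432e-01 -3.98643816e-04]
 [ 2.68495725e-01  9.63280028e-01 -1.27769218e-03]
 [ 4.09511114e-05 -1.33781060e-03 -9.99999104e-01]]invalid input
invalid input
invalid input
```

View pics/w1.png

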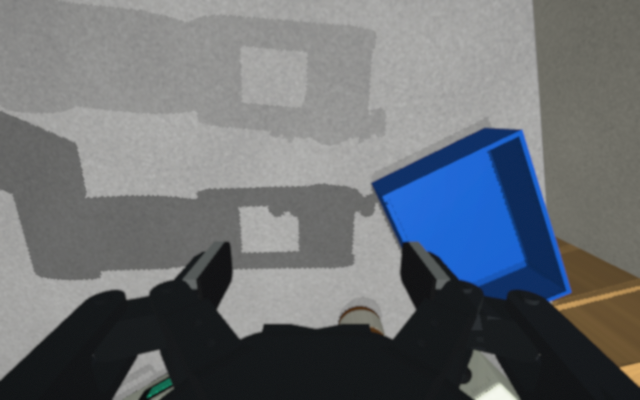

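The moves were refused and the arm hasn't moved. The wrist camera shows the fingers at (210,275) and (430,275). Each row probably needs every key, so I'll write complete rows.

```bash
python3 -m crank '[{"wx":0,"wy":0,"wz":7,"tx":0,"ty":0,"tz":-40,"claw":-1},{"wx":0,"wy":0,"wz":14,"tx":0,"ty":0,"tz":-80,"claw":-1},{"wx":0,"wy":0,"wz":21,"tx":0,"ty":0,"tz":-120,"claw":-1},{"wx":0,"wy":0,"wz":28,"tx":0,"ty":0,"tz":-160,"claw":-1},{"wx":0,"wy":0,"wz":35,"tx":0,"ty":0,"tz":-200,"claw":-1},{"wx":0,"wy":0,"wz":42,"tx":0,"ty":0,"tz":-220,"claw":-1},{"wx":0,"wy":0,"wz":49,"tx":0,"ty":0,"tz":-220,"claw":-1},{"wx":0,"wy":0,"wz":56.1,"tx":0,"ty":0,"tz":-220,"claw":-1}]'
```

```text
t: 0.82
position: [0.1545, 0.5543, 0.4254]
tcp_rot: [0.588, 0.809, 0.002, -0.001]
ft_force: [0.5, 0.3, -1.2]
grip_width: 0.0855
grip_force: 0.0
```

```bash
python3 -m crank '[{"tx":-30,"ty":12,"claw":-1},{"tx":-60,"ty":24,"claw":-1},{"tx":-90,"ty":36,"claw":-1},{"tx":-120,"ty":48,"claw":-1},{"tx":-150,"ty":60,"claw":-1},{"tx":-180,"ty":72,"claw":-1},{"tx":-205,"ty":82,"claw":-1},{"tx":-215,"ty":86,"claw":-1}]' ||
python3 -m crank '[{"wx":0,"wy":0,"wz":0,"tx":-60,"ty":24,"tz":0,"claw":-1},{"wx":0,"wy":0,"wz":0,"tx":-90,"ty":36,"tz":0,"claw":-1},{"wx":0,"wy":0,"wz":0,"tx":-125,"ty":50,"tz":0,"claw":-1},{"wx":0,"wy":0,"wz":0,"tx":-160,"ty":64,"tz":0,"claw":-1},{"wx":0,"wy":0,"wz":0,"tx":-195,"ty":78,"tz":0,"claw":-1},{"wx":0,"wy":0,"wz":0,"tx":-230,"ty":92,"tz":0,"claw":-1},{"wx":0,"wy":0,"wz":0,"tx":-250,"ty":100,"tz":0,"claw":-1},{"wx":0,"wy":0,"wz":0,"tx":-250,"ty":100,"tz":0,"claw":-1}]'
```

```text
t: 1.48
position: [0.3301, 0.3448, 0.4237]
tcp_rot: [0.588, 0.809, -0.0, 0.001]
ft_force: [-0.3, 0.4, 0.0]
grip_width: 0.0859
grip_force: 0.0invalid input
```

```bash

python3 -m crank '[{"wx":0,"wy":0,"wz":0,"tx":-30,"ty":0,"tz":0,"claw":-1},{"wx":0,"wy":0,"wz":0,"tx":-60,"ty":0,"tz":0,"claw":-1},{"wx":0,"wy":0,"wz":0,"tx":-90,"ty":5,"tz":0,"claw":-1},{"wx":0,"wy":0,"wz":0,"tx":-110,"ty":10,"tz":0,"claw":-1},{"wx":0,"wy":0,"wz":0,"tx":-120,"ty":10,"tz":0,"claw":-1},{"wx":0,"wy":0,"wz":0,"tx":-120,"ty":10,"tz":0,"claw":-1},{"wx":0,"wy":0,"wz":0,"tx":-120,"ty":10,"tz":0,"claw":-1},{"wx":0,"wy":0,"wz":0,"tx":-120,"ty":10,"tz":0,"claw":-1}]'
python3 - <<'E'
from h import *
d=grab('wrist','w2.png'); np.save('w2.npy',cloud(d)); s=monitor.sense(); print(s['position'],R.from_quat(s['tcp_rot']).as_matrix())
M=cv2.Rodrigues(d['rvec'])[0];print('cam',-M.T@d['tvec'].ravel(),M[2])
E
```

```text
t: 2.15
position: [0.3746, 0.2383, 0.4235]
tcp_rot: [0.585, 0.811, 0.0, -0.0]
ft_force: [0.1, 0.0, -1.1]
grip_width: 0.0854
grip_force: 0.0
[0.3746016  0.23837272 0.42346987] [[-3.16046307e-01  9.48743583e-01 -5.87151976e-04]
 [ 9.48743525e-01  3.16046607e-01  5.15648672e-04]
 [ 6.74785758e-04 -3.94087777e-04 -9.99999695e-01]]
cam [0.35282565 0.30252923 0.59393756] [ 0.0846617  -0.25247165 -0.96389339]
```

View pics/w2.png

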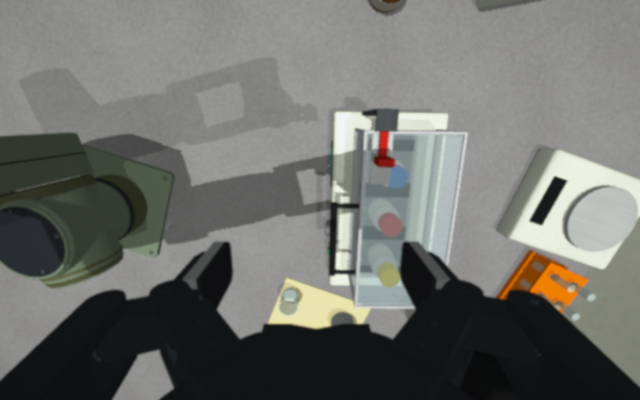

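The wrist view is well aligned. The catch tab is at (384,160), the keeper at (388,118), the handle bar runs from (333,205) to (333,272), and the caps are at (398,176), (390,224) and (388,274).

```bash
python3 - <<'E'
from h import *
np.set_printoptions(precision=4,suppress=True)
w=np.load('w2.npy'); im=cv2.imread('pics/w2.png'); H,S,V=cv2.split(cv2.cvtColor(im,cv2.COLOR_BGR2HSV))
red=((H<8)|(H>172))&(S>170)
def box(m,b):
    k=np.zeros(m.shape,bool);k[b[1]:b[3],b[0]:b[2]]=m[b[1]:b[3],b[0]:b[2]];return k
z=w[...,2]
k=box(V<60,(326,195,340,285))&(z>.145)&(z<.175); p=w[k]
vx,vy,x0,y0=cv2.fitLine(p[:,:2].astype(np.float32),cv2.DIST_HUBER,0,.01,.01).ravel()
a=np.degrees(np.arctan2(vy,vx)); print('handle',k.sum(),np.median(p,0),'dir',a,a-90)
k2=box(V<60,(326,195,360,285))&(z>.13)
def proj(p,yaw):
    c,s=np.cos(yaw),np.sin(yaw); return p[:,0]*c+p[:,1]*s, -p[:,0]*s+p[:,1]*c
# base top
kb=box((V>150)&(S<50),(325,105,470,320))&(z>.05)&(z<.07)
r=cv2.minAreaRect(w[kb][:,:2].astype(np.float32));print('base',kb.sum(),r)
# left front edge of base
ys=[]
for v in range(118,280,4):
    u=np.nonzero(kb[v])[0]
    if len(u): ys.append(w[v,u[0],:2])
l=cv2.fitLine(np.array(ys,np.float32),cv2.DIST_HUBER,0,.01,.01).ravel(); print('frontedge yaw',np.degrees(np.arctan2(l[1],l[0]))%180-90)
yaw=np.radians(18.2)
for nm,k in [('handle',box(V<60,(326,195,340,285))&(z>.145)&(z<.175)),('tabtop',box(red,(370,130,400,170))&(z>.197)&(z<.21)),('red',box(red,(370,125,400,170))&(z>.17)),('keeper',box(V<75,(372,104,402,132))&(z>.18))]:
    a,b=proj(w[k],yaw); print(nm,k.sum(),'x',np.percentile(a,[3,50,97]),'y',np.percentile(b,[3,50,97]),'z',np.percentile(z[k],[3,50,97]))
p=proj(np.array([[.3746,.2384]]),yaw);print('tcp',p)
E
```

```text
handle 389 [0.4368 0.1375 0.1605] dir -71.774956 -161.77496
base 3561 ((0.5329231023788452, 0.18811067938804626), (0.2092350423336029, 0.3589496910572052), 17.817562103271484)
frontedge yaw 21.058441
handle 389 x [0.4536 0.4579 0.4644] y [-0.0753 -0.0059  0.0462] z [0.1578 0.1605 0.1622]
tabtop 131 x [0.5141 0.5243 0.5354] y [0.117  0.1214 0.1258] z [0.2    0.2078 0.2096]
red 319 x [0.5143 0.5251 0.5342] y [0.1172 0.1277 0.1589] z [0.1831 0.1855 0.209 ]
keeper 17 x [0.5113 0.5119 0.513 ] y [0.1832 0.187  0.1899] z [0.1834 0.1919 0.1947]
tcp (array([0.4303]), array([0.1095]))
```

```bash

python3 -m crank '[{"wx":0,"wy":0,"wz":0,"tx":4,"ty":32,"tz":20,"claw":-0.3},{"wx":0,"wy":0,"wz":0,"tx":8,"ty":64,"tz":40,"claw":-0.3},{"wx":0,"wy":0,"wz":0,"tx":12,"ty":94,"tz":60,"claw":-0.3},{"wx":0,"wy":0,"wz":0,"tx":12,"ty":94,"tz":95,"claw":-0.3},{"wx":0,"wy":0,"wz":0,"tx":12,"ty":94,"tz":130,"claw":-0.3},{"wx":0,"wy":0,"wz":0,"tx":12,"ty":94,"tz":160,"claw":-0.3},{"wx":0,"wy":0,"wz":0,"tx":12,"ty":94,"tz":180,"claw":-0.3},{"wx":0,"wy":0,"wz":0,"tx":12,"ty":94,"tz":180,"claw":-0.3}]' 30
python3 - <<'E'
from h import *
d=grab('wrist','w3.png'); w=cloud(d); im=d['img'][:,:,::-1].copy(); H,S,V=cv2.split(cv2.cvtColor(im,cv2.COLOR_BGR2HSV))
z=w[...,2]; k=((H<8)|(H>172))&(S>170)&(z>.196)&(z<.214)
s=monitor.sense(); T=R.from_quat(s['tcp_rot']).as_matrix(); p=(w[k]-s['position'])@T*1000
print(k.sum(),np.percentile(p,[3,50,97],axis=0)); print(s['position'])
E
```

```text
t: 2.87
position: [0.4575, 0.278, 0.2386]
tcp_rot: [0.585, 0.811, -0.005, -0.002]
ft_force: [-0.0, -0.4, -0.6]
grip_width: 0.0555
grip_force: 0.0
480 [[-5.19310316 -6.48525126 32.58154669]
 [ 1.23579504  3.96207681 33.81823984]
 [ 4.51231409 13.55042628 44.16719107]]
[0.45903923 0.27867264 0.24155428]
```

View pics/w3.png

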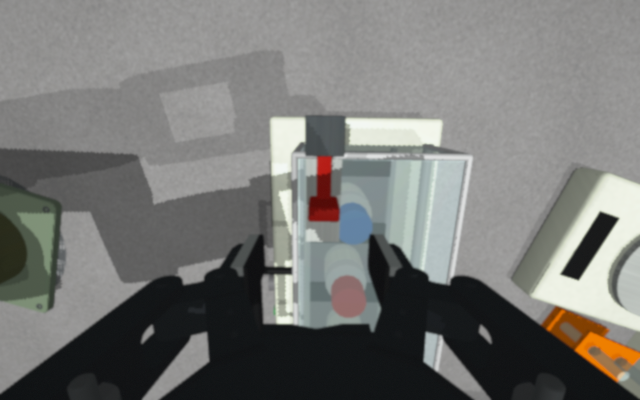

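The tab is at (323,209), between the fingers; the depth puts it about 4 mm towards +ty. Descend, grip and slide.

```bash

python3 -m crank '[{"wx":0,"wy":0,"wz":0,"tx":0,"ty":4,"tz":20,"claw":-0.3},{"wx":0,"wy":0,"wz":0,"tx":0,"ty":4,"tz":40,"claw":-0.3},{"wx":0,"wy":0,"wz":0,"tx":0,"ty":4,"tz":55,"claw":-0.3},{"wx":0,"wy":0,"wz":0,"tx":0,"ty":4,"tz":61,"claw":-0.3},{"wx":0,"wy":0,"wz":0,"tx":0,"ty":4,"tz":61,"claw":0.2},{"wx":0,"wy":0,"wz":0,"tx":0,"ty":4,"tz":61,"claw":1},{"wx":0,"wy":0,"wz":0,"tx":0,"ty":4,"tz":61,"claw":1},{"wx":0,"wy":0,"wz":0,"tx":0,"ty":4,"tz":61,"claw":1}]' 30
python3 -m crank '[{"wx":0,"wy":0,"wz":0,"tx":0,"ty":0,"tz":0,"claw":1},{"wx":0,"wy":0,"wz":0,"tx":-4,"ty":0,"tz":0,"claw":1},{"wx":0,"wy":0,"wz":0,"tx":-9,"ty":0,"tz":0,"claw":1},{"wx":0,"wy":0,"wz":0,"tx":-14,"ty":0,"tz":0,"claw":1},{"wx":0,"wy":0,"wz":0,"tx":-20,"ty":0,"tz":0,"claw":1},{"wx":0,"wy":0,"wz":0,"tx":-26,"ty":0,"tz":0,"claw":1},{"wx":0,"wy":0,"wz":0,"tx":-31,"ty":0,"tz":0,"claw":1},{"wx":0,"wy":0,"wz":0,"tx":-33,"ty":0,"tz":0,"claw":1}]'
```

```text
t: 3.58
position: [0.4652, 0.28, 0.1842]
tcp_rot: [0.585, 0.811, 0.001, 0.001]
ft_force: [-0.3, -0.5, 0.1]
grip_width: 0.0071
grip_force: 0.0
t: 4.25
position: [0.4751, 0.2472, 0.1826]
tcp_rot: [0.586, 0.81, -0.0, 0.0]
ft_force: [-0.4, -0.1, 1.0]
grip_width: 0.0
grip_force: 0.0
```

The grip closed on nothing. Looking before anything else.

```bash
python3 - <<'E'
from h import *
d=grab('wrist','w4.png'); w=cloud(d); im=d['img'][:,:,::-1].copy(); H,S,V=cv2.split(cv2.cvtColor(im,cv2.COLOR_BGR2HSV))
z=w[...,2]; k=((H<8)|(H>172))&(S>170)&(z>.16)&(z<.23)
s=monitor.sense(); T=R.from_quat(s['tcp_rot']).as_matrix(); p=(w[k]-s['position'])@T*1000
print(k.sum(),np.percentile(p,[3,50,97],axis=0)); print(s['position'])
d=grab('top'); t=cloud(d); im=d['img'][:,:,::-1]; H,S,V=cv2.split(cv2.cvtColor(im,cv2.COLOR_BGR2HSV))
E
```

```text
2245 [[ 29.64129992 -11.37607913 -26.31656218]
 [ 39.82788652  -1.8889854   -2.70671047]
 [ 73.36078198   7.57959944  -0.41120693]]
[0.47505673 0.24720784 0.18261186]
```

View pics/w4.png

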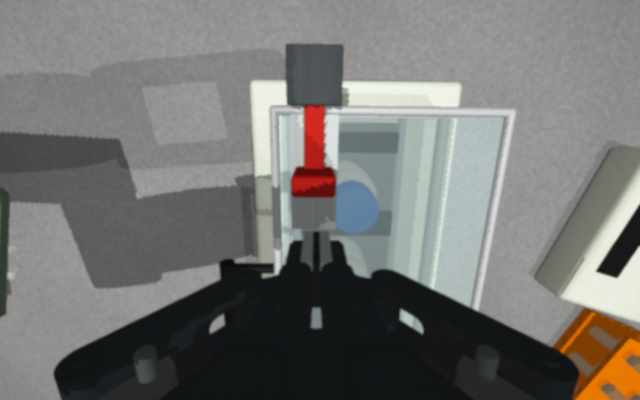

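The tab is still home at (313,183); the shut fingers are at (316,245), to its -y side. I'll check the hand-eye consistency on the visible fingertips.

```bash
python3 - <<'E'
from h import *
np.set_printoptions(precision=1,suppress=True)
d=grab('wrist'); w=cloud(d); s=monitor.sense(); T=R.from_quat(s['tcp_rot']).as_matrix(); p=(w-s['position'])@T*1000
for v in range(150,300,6): print(v,*[p[v,u] for u in (303,313,323)])
t=cloud(grab('top')); q=(t-s['position'])@T*1000
im=cv2.imread('pics/top0.png'); H,S,V=cv2.split(cv2.cvtColor(im,cv2.COLOR_BGR2HSV)); k=((H<8)|(H>172))&(S>150);k[:220]=0;k[250:]=0;k[:,:200]=0;k[:,245:]=0
print('top cam red',np.nanpercentile(q[k],[3,50,97],axis=0)); kk=k&(q[...,2]<-17); print(np.nanmedian(q[kk],0),kk.sum())
E
```

```text
150 [49.8 -8.  -0.8] [49.9 -2.  -1.8] [49.7  3.9  0.1]
156 [46.2 -8.  -0.9] [46.3 -2.1 -1.6] [45.1  4.2  8.4]
162 [42.7 -8.1 -1.1] [42.7 -2.1 -1.1] [41.   4.2  9.9]
168 [39.  -8.1 -1.2] [39.1 -2.1 -1.5] [38.5  4.   1.9]
174 [ 38.7  -7.4 -18.7] [ 38.6  -1.9 -17.9] [ 38.4   3.6 -17.2]
180 [ 36.7  -7.1 -25.1] [ 36.9  -1.9 -25.9] [ 36.7   3.4 -24.8]
186 [ 33.8  -7.1 -26.2] [ 33.7  -1.9 -26. ] [ 33.8   3.4 -26.5]
192 [ 30.2  -7.2 -24.9] [ 30.5  -1.9 -26.2] [ 30.2   3.4 -25. ]
198 [17.2 -8.8  9.8] [ 26.7  -1.9 -24.2] [ 26.6   3.5 -23.9]
204 [13.1 -8.9  9.4] [13.  -2.2  9.7] [13.2  4.4  9.1]
210 [ 9.1 -8.9  9. ] [ 8.8 -2.3 10. ] [9.2 4.4 8.8]
216 [ 5.  -8.9  8.6] [ 4.4 -2.3 10.4] [4.9 4.5 9. ]
222 [ 0.5 -9.   9.3] [ 0.1 -2.3 10.3] [0.2 4.5 9.9]
228 [-4.  -9.1  9.5] [-4.  -2.3  9.6] [-3.9  4.5  9.3]
234 [ 10.8  -6.9 -35.8] [ 11.   -1.8 -36.4] [ 11.    3.3 -36.2]
240 [ 10.8  -6.6 -43.3] [ 10.2  -1.8 -42. ] [ 10.9   3.1 -43.5]
246 [ 11.   -6.3 -50.4] [ 10.7  -1.7 -49.9] [ 11.3   2.9 -51. ]
252 [ 10.8  -6.1 -56.2] [ 10.6  -1.6 -55.7] [ 10.6   2.8 -55.8]
258 [ 10.6  -5.8 -61.5] [ 10.9  -1.6 -62. ] [ 11.2   2.6 -62.6]
264 [ 11.3  -5.6 -67.9] [  9.8  -1.6 -65.2] [  9.8   2.6 -65.1]
270 [ 11.7  -5.3 -73.2] [  7.7  -1.5 -66.2] [ 11.8   2.4 -73.4]
276 [ 11.7  -5.1 -77.5] [  3.5  -1.6 -63.9] [ 12.    2.2 -78. ]
282 [ 11.8  -5.  -81.6] [  1.2  -1.6 -64.8] [ 11.1   2.2 -80.6]
288 [ 12.   -4.8 -85.7] [ -1.6  -1.6 -65. ] [  8.5   2.2 -80.4]
294 [ 15.4  -4.4 -94.1] [ -3.3  -1.6 -66.9] [  2.7   2.4 -75.6]
top cam red [[ -28.9  -37.6 -365.1]
 [  -9.3  -33.7 -351.7]
 [   6.1  -28.6 -237. ]]
[  -9.8  -33.7 -351.8] 58
```

The depth suggests the fingertips end about 33 mm above the reported TCP. I'll check that independently with the fixed cameras.

```bash
python3 - <<'E'
from h import *
np.set_printoptions(precision=1,suppress=True)
d=grab('scene','s2.png'); w=cloud(d); s=monitor.sense(); T=R.from_quat(s['tcp_rot']).as_matrix(); p=(w-s['position'])@T*1000
k=(np.abs(p[...,0])<35)&(np.abs(p[...,1])<60)&(p[...,2]<5)&(p[...,2]>-150)
v,u=np.nonzero(k); print(u.min(),u.max(),v.min(),v.max(),k.sum())
for vv in range(v.min(),v.max()+1,1):
    m=v==vv; 
    if m.any(): print(vv,u[m].min(),u[m].max(),np.median(p[vv,u[m]],0),d['img'][vv,int(np.median(u[m]))])
c=(int(u.mean()),int(v.mean())); im=cv2.imread('pics/s2.png')[c[1]-40:c[1]+40,c[0]-55:c[0]+55]
print(c);cv2.imwrite('pics/s2c.png',cv2.resize(im,(770,560),interpolation=cv2.INTER_CUBIC))
E
```

```text
398 410 162 196 236
162 398 398 [ -19.2  -14.2 -125.1] [43 42 40]
163 398 400 [ -16.6  -10.  -124.1] [31 34 33]
164 399 401 [ -11.9   -4.1 -124.3] [26 28 30]
165 399 410 [ -11.1   14.3 -135.4] [22 23 25]
166 398 410 [  -8.3   20.6 -135.3] [26 24 27]
167 398 410 [  -4.3   34.4 -142.8] [32 33 36]
168 398 410 [  -4.3   36.5 -140.2] [40 44 44]
169 398 409 [  -5.    34.9 -134.2] [38 36 41]
170 398 409 [  -5.5   36.  -131.1] [37 38 38]
171 399 408 [  -4.8   38.1 -128. ] [43 45 44]
172 399 408 [  -3.9   31.6 -118.7] [40 42 41]
173 399 408 [  -3.4   22.9 -107. ] [46 44 47]
174 399 408 [ -3.4  17.2 -98. ] [47 47 49]
175 398 407 [  -5.9   42.  -113.4] [42 39 45]
176 399 408 [  -4.6   55.8 -121.1] [48 49 51]
177 399 408 [  -6.    56.3 -117.3] [52 50 54]
178 399 406 [ -11.4   44.5 -101.8] [22 24 28]
179 399 407 [  -5.3   56.7 -108.4] [39 39 41]
180 398 407 [ -4.4  46.1 -94.7] [28 30 29]
181 398 406 [ -2.7  31.3 -77.1] [31 31 34]
182 398 404 [ -2.   10.6 -54.4] [31 31 33]
183 398 404 [ -1.7  12.8 -51.7] [28 26 30]
184 398 404 [ -1.2  13.6 -47.9] [28 33 34]
185 398 409 [  1.9   8.4 -38.3] [42 42 45]
186 398 409 [  2.4  10.6 -35.6] [64 62 63]
187 407 410 [ 29.4   2.8 -25.3] [105  49  47]
188 407 410 [ 29.2   7.2 -24.3] [97 40 39]
189 407 409 [ 27.9   7.9 -19.9] [94 38 37]
190 407 409 [ 27.7  11.2 -18.2] [95 37 33]
191 402 409 [27.8  6.1 -8.4] [96 56 56]
192 407 409 [29.4 10.3 -7.4] [94 27 28]
193 407 409 [30.3  9.1 -1.4] [94 31 31]
194 409 409 [33.8 13.  -0.2] [103  57  55]
196 409 409 [34.1 18.2  5. ] [131 124 123]
(403, 176)
```

View pics/s2c.png

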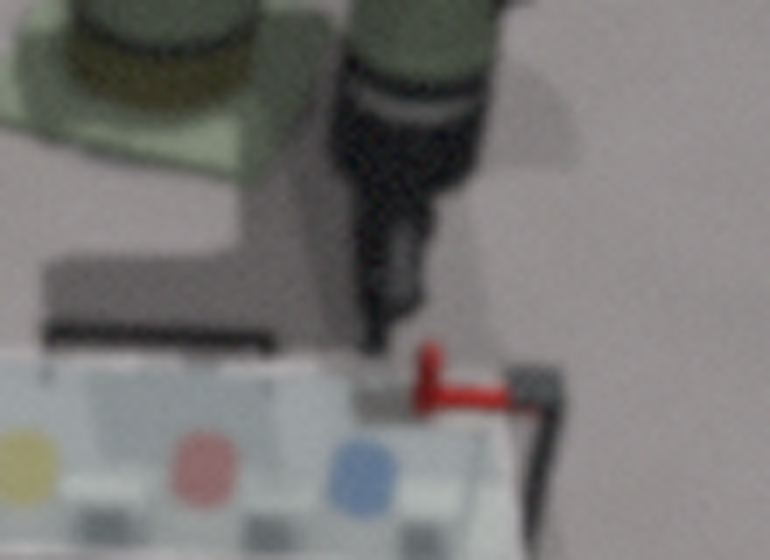

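The scene view agrees: the fingertips at crop (375,345) end about 34 mm above the reported TCP, level with the tab's top at (430,345). From here on I count the true tip z as reported + 34 mm. Retrying the catch.

```bash

python3 -m crank '[{"wx":0,"wy":0,"wz":0,"tx":0,"ty":-2,"tz":-10,"claw":-0.3},{"wx":0,"wy":0,"wz":0,"tx":10,"ty":-2,"tz":-10,"claw":-0.3},{"wx":0,"wy":0,"wz":0,"tx":34,"ty":-2,"tz":-10,"claw":-0.3},{"wx":0,"wy":0,"wz":0,"tx":34,"ty":-2,"tz":-5,"claw":-0.3},{"wx":0,"wy":0,"wz":0,"tx":34,"ty":-2,"tz":10,"claw":-0.3},{"wx":0,"wy":0,"wz":0,"tx":34,"ty":-2,"tz":25,"claw":-0.3},{"wx":0,"wy":0,"wz":0,"tx":34,"ty":-2,"tz":35,"claw":-0.3},{"wx":0,"wy":0,"wz":0,"tx":34,"ty":-2,"tz":35,"claw":-0.3}]' 30
python3 -m crank '[{"wx":0,"wy":0,"wz":0,"tx":0,"ty":0,"tz":0,"claw":0.3},{"wx":0,"wy":0,"wz":0,"tx":0,"ty":0,"tz":0,"claw":0.3},{"wx":0,"wy":0,"wz":0,"tx":0,"ty":0,"tz":0,"claw":1},{"wx":0,"wy":0,"wz":0,"tx":0,"ty":0,"tz":0,"claw":1},{"wx":0,"wy":0,"wz":0,"tx":0,"ty":0,"tz":0,"claw":1},{"wx":0,"wy":0,"wz":0,"tx":0,"ty":0,"tz":0,"claw":1},{"wx":0,"wy":0,"wz":0,"tx":0,"ty":0,"tz":0,"claw":1},{"wx":0,"wy":0,"wz":0,"tx":0,"ty":0,"tz":0,"claw":1}]'
```

```text
t: 5.17
position: [0.4606, 0.2794, 0.1456]
tcp_rot: [0.585, 0.811, -0.002, -0.001]
ft_force: [-0.2, 0.0, 0.0]
grip_width: 0.0555
grip_force: 0.0
t: 5.83
position: [0.4626, 0.2801, 0.1486]
tcp_rot: [0.586, 0.811, 0.001, 0.0]
ft_force: [-0.9, -0.2, 5.4]
grip_width: 0.0236
grip_force: 30.9
```

Gripped at 23.6 mm, the tab's width. Slide it.

```bash

python3 -m crank '[{"wx":0,"wy":0,"wz":0,"tx":-4,"ty":0,"tz":0,"claw":1},{"wx":0,"wy":0,"wz":0,"tx":-9,"ty":0,"tz":0,"claw":1},{"wx":0,"wy":0,"wz":0,"tx":-14,"ty":0,"tz":0,"claw":1},{"wx":0,"wy":0,"wz":0,"tx":-20,"ty":0,"tz":0,"claw":1},{"wx":0,"wy":0,"wz":0,"tx":-26,"ty":0,"tz":0,"claw":1},{"wx":0,"wy":0,"wz":0,"tx":-30,"ty":0,"tz":0,"claw":1},{"wx":0,"wy":0,"wz":0,"tx":-33,"ty":0,"tz":0,"claw":1},{"wx":0,"wy":0,"wz":0,"tx":-33,"ty":0,"tz":0,"claw":1}]'
python3 -m crank '[{"wx":0,"wy":0,"wz":0,"tx":0,"ty":0,"tz":0,"claw":-0.3},{"wx":0,"wy":0,"wz":0,"tx":0,"ty":0,"tz":0,"claw":-0.3},{"wx":0,"wy":0,"wz":0,"tx":0,"ty":0,"tz":0,"claw":-0.3},{"wx":0,"wy":0,"wz":0,"tx":0,"ty":0,"tz":-25,"claw":-0.3},{"wx":0,"wy":0,"wz":0,"tx":0,"ty":0,"tz":-50,"claw":-0.3},{"wx":0,"wy":0,"wz":0,"tx":0,"ty":0,"tz":-75,"claw":-0.3},{"wx":0,"wy":0,"wz":0,"tx":0,"ty":0,"tz":-90,"claw":-0.3},{"wx":0,"wy":0,"wz":0,"tx":0,"ty":0,"tz":-90,"claw":-0.3}]'
cat > red.py <<'E'
from h import *
np.set_printoptions(precision=1,suppress=True)
d=grab('wrist'); w=cloud(d); im=d['img'][:,:,::-1].copy(); H,S,V=cv2.split(cv2.cvtColor(im,cv2.COLOR_BGR2HSV)); z=w[...,2]
s=monitor.sense(); T=R.from_quat(s['tcp_rot']).as_matrix()
yaw=np.radians(18.1); c,q=np.cos(yaw),np.sin(yaw)
U=lambda p:np.c_[p[:,0]*c+p[:,1]*q,-p[:,0]*q+p[:,1]*c,p[:,2]]*1000
k=((H<8)|(H>172))&(S>170)&(z>.196)&(z<.214)
print('tabtop U',k.sum(),np.percentile(U(w[k]),[3,50,97],axis=0)); print('tcp U',U(s['position'][None]))
k=(V<75)&(z>.145)&(z<.172)
if k.sum(): print('handle U',k.sum(),np.percentile(U(w[k]),[3,50,97],axis=0))
E
python3 red.py
```

```text
t: 6.5
position: [0.4723, 0.2496, 0.1486]
tcp_rot: [0.586, 0.81, 0.001, -0.001]
ft_force: [-3.7, 3.0, 6.6]
grip_width: 0.0232
grip_force: 31.1
t: 7.17
position: [0.4745, 0.2492, 0.2411]
tcp_rot: [0.585, 0.811, 0.003, 0.002]
ft_force: [-0.1, 1.0, 0.4]
grip_width: 0.0555
grip_force: 0.0
tabtop U 481 [[516.3  84.7 198.2]
 [526.2  91.3 207.7]
 [536.1  94.8 209.2]]
tcp U [[527.3  89.3 238.8]]
handle U 224 [[454.6 -33.9 152.2]
 [479.8  45.3 158.4]
 [494.4  48.1 161.4]]
```

Catch released: the tab is at U-y 91, was 121. Next, above the handle with a close check.

```bash

python3 -m crank '[{"wx":0,"wy":0,"wz":0,"tx":-20,"ty":-10,"tz":0,"claw":0.1},{"wx":0,"wy":0,"wz":0,"tx":-40,"ty":-25,"tz":0,"claw":0.1},{"wx":0,"wy":0,"wz":0,"tx":-60,"ty":-40,"tz":0,"claw":0.1},{"wx":0,"wy":0,"wz":0,"tx":-80,"ty":-55,"tz":0,"claw":0.1},{"wx":0,"wy":0,"wz":0,"tx":-95,"ty":-65,"tz":0,"claw":0.1},{"wx":0,"wy":0,"wz":0,"tx":-102,"ty":-69,"tz":0,"claw":0.1},{"wx":0,"wy":0,"wz":0,"tx":-102,"ty":-69,"tz":0,"claw":0.1},{"wx":0,"wy":0,"wz":0,"tx":-102,"ty":-69,"tz":0,"claw":0.1}]'
python3 red.py; python3 - <<'E'
from h import *
grab('wrist','w5.png')
E
```

```text
t: 7.88
position: [0.4392, 0.1301, 0.2369]
tcp_rot: [0.586, 0.81, -0.0, -0.0]
ft_force: [0.9, 0.1, 0.0]
grip_width: 0.0385
grip_force: 0.0
tabtop U 798 [[513.9  82.9 197.3]
 [523.5  88.  207.7]
 [535.7  93.8 209.3]]
tcp U [[458.2 -12.4 237. ]]
handle U 2052 [[453.  -76.6 157.1]
 [459.6  -3.5 159.9]
 [494.2  46.1 161.9]]
```

View pics/w5.png

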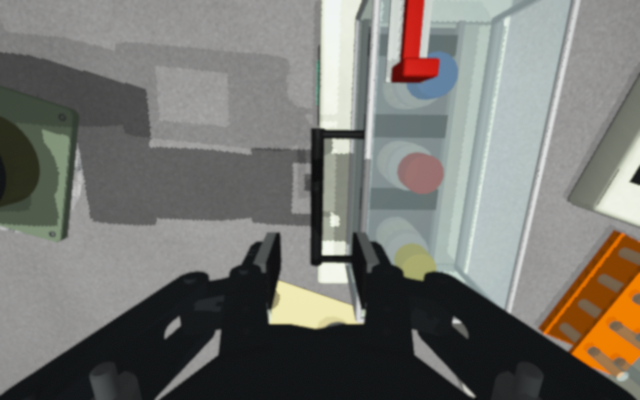

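The bar at column 317 lies midway between the fingers (268 and 362). Descend and grip.

```bash

python3 -m crank '[{"wx":0,"wy":0,"wz":0,"tx":0,"ty":0,"tz":30,"claw":0.1},{"wx":0,"wy":0,"wz":0,"tx":0,"ty":0,"tz":60,"claw":0.1},{"wx":0,"wy":0,"wz":0,"tx":0,"ty":0,"tz":85,"claw":0.1},{"wx":0,"wy":0,"wz":0,"tx":0,"ty":0,"tz":105,"claw":0.1},{"wx":0,"wy":0,"wz":0,"tx":0,"ty":0,"tz":120,"claw":0.1},{"wx":0,"wy":0,"wz":0,"tx":0,"ty":0,"tz":133,"claw":0.1},{"wx":0,"wy":0,"wz":0,"tx":0,"ty":0,"tz":133,"claw":0.1},{"wx":0,"wy":0,"wz":0,"tx":0,"ty":0,"tz":133,"claw":0.1}]' 35
python3 -m crank '[{"wx":0,"wy":0,"wz":0,"tx":0,"ty":0,"tz":0,"claw":1},{"wx":0,"wy":0,"wz":0,"tx":0,"ty":0,"tz":0,"claw":1},{"wx":0,"wy":0,"wz":0,"tx":0,"ty":0,"tz":0,"claw":1},{"wx":0,"wy":0,"wz":0,"tx":0,"ty":0,"tz":0,"claw":1},{"wx":0,"wy":0,"wz":0,"tx":0,"ty":0,"tz":0,"claw":1},{"wx":0,"wy":0,"wz":0,"tx":0,"ty":0,"tz":0,"claw":1},{"wx":0,"wy":0,"wz":0,"tx":0,"ty":0,"tz":0,"claw":1},{"wx":0,"wy":0,"wz":0,"tx":0,"ty":0,"tz":0,"claw":1}]'
python3 - <<'E'
import numpy as np
for t in np.radians([0,5,10,15,20,25,30,36,42,48,54,60,66,72,78,84,90,91.7]):
    c,s=np.cos(t),np.sin(t); x,z=-192,95
    X=x*c+z*s; Z=-x*s+z*c; print(round(np.degrees(t)),round(X+192,0),round(-(Z-95),0))
E
```

```text
t: 8.65
position: [0.439, 0.1306, 0.1041]
tcp_rot: [0.585, 0.811, -0.001, -0.001]
ft_force: [0.6, -0.4, -0.3]
grip_width: 0.0386
grip_force: 0.0
t: 9.32
position: [0.4401, 0.1305, 0.1056]
tcp_rot: [0.586, 0.811, 0.001, 0.001]
ft_force: [-0.5, 2.3, 5.7]
grip_width: 0.0107
grip_force: 34.4
0 0.0 -0.0
5 9.0 -16.0
10 19.0 -32.0
15 31.0 -46.0
20 44.0 -60.0
25 58.0 -72.0
30 73.0 -83.0
36 93.0 -95.0
42 113.0 -104.0
48 134.0 -111.0
54 156.0 -116.0
60 178.0 -119.0
66 201.0 -119.0
72 223.0 -117.0
78 245.0 -113.0
84 266.0 -106.0
90 287.0 -97.0
92 293.0 -94.0
```

```bash

python3 -m crank '[{"wx":0,"wy":0,"wz":0,"tx":0,"ty":4,"tz":-8,"claw":1},{"wx":0,"wy":0,"wz":0,"tx":0,"ty":9,"tz":-16,"claw":1},{"wx":0,"wy":0,"wz":0,"tx":0,"ty":14,"tz":-24,"claw":1},{"wx":0,"wy":0,"wz":0,"tx":0,"ty":19,"tz":-32,"claw":1},{"wx":0,"wy":0,"wz":0,"tx":0,"ty":25,"tz":-39,"claw":1},{"wx":0,"wy":0,"wz":0,"tx":0,"ty":31,"tz":-46,"claw":1},{"wx":0,"wy":0,"wz":0,"tx":0,"ty":37,"tz":-53,"claw":1},{"wx":0,"wy":0,"wz":0,"tx":0,"ty":44,"tz":-60,"claw":1}]'
python3 -m crank '[{"wx":0,"wy":0,"wz":0,"tx":0,"ty":7,"tz":-6,"claw":1},{"wx":0,"wy":0,"wz":0,"tx":0,"ty":14,"tz":-12,"claw":1},{"wx":0,"wy":0,"wz":0,"tx":0,"ty":21,"tz":-18,"claw":1},{"wx":0,"wy":0,"wz":0,"tx":0,"ty":29,"tz":-23,"claw":1},{"wx":0,"wy":0,"wz":0,"tx":0,"ty":39,"tz":-29,"claw":1},{"wx":0,"wy":0,"wz":0,"tx":0,"ty":49,"tz":-35,"claw":1},{"wx":0,"wy":0,"wz":0,"tx":0,"ty":59,"tz":-40,"claw":1},{"wx":0,"wy":0,"wz":0,"tx":0,"ty":69,"tz":-44,"claw":1}]'
```

```text
t: 9.98
position: [0.4795, 0.143, 0.165]
tcp_rot: [0.585, 0.811, -0.002, -0.001]
ft_force: [-2.9, -2.2, -5.0]
grip_width: 0.0109
grip_force: 34.1
t: 10.65
position: [0.545, 0.164, 0.2121]
tcp_rot: [0.585, 0.811, -0.002, -0.0]
ft_force: [-9.1, -5.8, 11.0]
grip_width: 0.0111
grip_force: 35.8
```

```bash

python3 -m crank '[{"wx":0,"wy":0,"wz":0,"tx":0,"ty":11,"tz":-4,"claw":1},{"wx":0,"wy":0,"wz":0,"tx":0,"ty":21,"tz":-7,"claw":1},{"wx":0,"wy":0,"wz":0,"tx":0,"ty":32,"tz":-10,"claw":1},{"wx":0,"wy":0,"wz":0,"tx":0,"ty":43,"tz":-12,"claw":1},{"wx":0,"wy":0,"wz":0,"tx":0,"ty":54,"tz":-14,"claw":1},{"wx":0,"wy":0,"wz":0,"tx":0,"ty":65,"tz":-15,"claw":1},{"wx":0,"wy":0,"wz":0,"tx":0,"ty":76,"tz":-15,"claw":1},{"wx":0,"wy":0,"wz":0,"tx":0,"ty":88,"tz":-15,"claw":1}]'
python3 -m crank '[{"wx":0,"wy":0,"wz":0,"tx":0,"ty":11,"tz":1,"claw":1},{"wx":0,"wy":0,"wz":0,"tx":0,"ty":22,"tz":2,"claw":1},{"wx":0,"wy":0,"wz":0,"tx":0,"ty":33,"tz":4,"claw":1},{"wx":0,"wy":0,"wz":0,"tx":0,"ty":44,"tz":6,"claw":1},{"wx":0,"wy":0,"wz":0,"tx":0,"ty":55,"tz":9,"claw":1},{"wx":0,"wy":0,"wz":0,"tx":0,"ty":65,"tz":13,"claw":1},{"wx":0,"wy":0,"wz":0,"tx":0,"ty":76,"tz":17,"claw":1},{"wx":0,"wy":0,"wz":0,"tx":0,"ty":86,"tz":22,"claw":1}]'
```

```text
t: 11.32
position: [0.6311, 0.1916, 0.2274]
tcp_rot: [0.586, 0.811, 0.0, 0.002]
ft_force: [-1.9, -5.2, 5.1]
grip_width: 0.0105
grip_force: 35.6
t: 11.98
position: [0.7137, 0.2184, 0.2048]
tcp_rot: [0.586, 0.81, 0.001, 0.003]
ft_force: [-0.3, -5.8, 5.2]
grip_width: 0.0105
grip_force: 36.3
```

```bash

python3 -m crank '[{"wx":0,"wy":0,"wz":0,"tx":0,"ty":2,"tz":1,"claw":1},{"wx":0,"wy":0,"wz":0,"tx":0,"ty":4,"tz":2,"claw":1},{"wx":0,"wy":0,"wz":0,"tx":0,"ty":6,"tz":3,"claw":1},{"wx":0,"wy":0,"wz":0,"tx":0,"ty":8,"tz":4,"claw":1},{"wx":0,"wy":0,"wz":0,"tx":0,"ty":9,"tz":5,"claw":1},{"wx":0,"wy":0,"wz":0,"tx":0,"ty":10,"tz":5,"claw":1},{"wx":0,"wy":0,"wz":0,"tx":0,"ty":10,"tz":5,"claw":1},{"wx":0,"wy":0,"wz":0,"tx":0,"ty":10,"tz":5,"claw":1}]'
```

```text
t: 12.65
position: [0.7184, 0.2199, 0.2019]
tcp_rot: [0.586, 0.81, -0.003, 0.0]
ft_force: [-14.0, -9.4, 12.5]
grip_width: 0.0108
grip_force: 37.4
```

Hood at the stop (force rises, no more travel). Release, rise and look at the bottles.

```bash

python3 -m crank '[{"wx":0,"wy":0,"wz":0,"tx":0,"ty":-5,"tz":-2,"claw":0.1},{"wx":0,"wy":0,"wz":0,"tx":0,"ty":-5,"tz":-2,"claw":0.1},{"wx":0,"wy":0,"wz":0,"tx":0,"ty":-5,"tz":-2,"claw":0.1},{"wx":0,"wy":0,"wz":0,"tx":0,"ty":-5,"tz":-30,"claw":0.1},{"wx":0,"wy":0,"wz":0,"tx":0,"ty":-5,"tz":-65,"claw":0.1},{"wx":0,"wy":0,"wz":0,"tx":0,"ty":-5,"tz":-100,"claw":0.1},{"wx":0,"wy":0,"wz":0,"tx":5,"ty":-25,"tz":-120,"claw":-0.2},{"wx":0,"wy":0,"wz":0,"tx":15,"ty":-60,"tz":-120,"claw":-0.2}]'
python3 -m crank '[{"wx":0,"wy":0,"wz":0,"tx":10,"ty":-30,"tz":0,"claw":-0.2},{"wx":0,"wy":0,"wz":0,"tx":20,"ty":-60,"tz":0,"claw":-0.2},{"wx":0,"wy":0,"wz":0,"tx":30,"ty":-90,"tz":0,"claw":-0.2},{"wx":0,"wy":0,"wz":0,"tx":40,"ty":-110,"tz":0,"claw":-0.2},{"wx":0,"wy":0,"wz":0,"tx":45,"ty":-130,"tz":0,"claw":-0.2},{"wx":0,"wy":0,"wz":0,"tx":45,"ty":-140,"tz":0,"claw":-0.2},{"wx":0,"wy":0,"wz":0,"tx":45,"ty":-140,"tz":0,"claw":-0.2},{"wx":0,"wy":0,"wz":0,"tx":45,"ty":-140,"tz":0,"claw":-0.2}]'
cat > caps.py <<'E'
from h import *
import sys
np.set_printoptions(precision=1,suppress=True)
d=grab('wrist',sys.argv[1] if len(sys.argv)>1 else None); w=cloud(d); im=d['img'][:,:,::-1].copy(); H,S,V=cv2.split(cv2.cvtColor(im,cv2.COLOR_BGR2HSV)); z=w[...,2]
s=monitor.sense(); T=R.from_quat(s['tcp_rot']).as_matrix(); print('tcp',s['position']*1000,'toolyaw',np.degrees(np.arctan2(T[1,1],T[0,1])))
cols={'red':((H<8)|(H>172))&(S>120),'yel':(H>20)&(H<35)&(S>120),'blu':(H>100)&(H<125)&(S>110)}
def blobs(w,cols,s,T):
  z=w[...,2]
  for n,m in cols.items():
    m=(m&(z>.05)&(z<.19)).astype(np.uint8); N,L,st,_=cv2.connectedComponentsWithStats(m)
    for i in range(1,N):
        if st[i,4]<40: continue
        p=w[L==i]; zt=np.percentile(p[:,2],90); q=p[p[:,2]>zt-.006]
        (cx,cy),r=cv2.minEnclosingCircle(q[:,:2].astype(np.float32))
        med=(np.percentile(q[:,:2],2,axis=0)+np.percentile(q[:,:2],98,axis=0))/2
        t=(np.array([*med,zt])-s['position'])@T*1000
        print(n,st[i,:4],st[i,4],'world',np.array([*med,zt])*1000,'r',r*1000,'circ',cx*1000,cy*1000,'tool',t)
blobs(w,cols,s,T)
E
python3 caps.py w6.png
```

```text
t: 13.32
position: [0.664, 0.2197, 0.3205]
tcp_rot: [0.586, 0.81, 0.005, 0.004]
ft_force: [-1.5, 0.2, 0.2]
grip_width: 0.0509
grip_force: 0.0
t: 13.98
position: [0.5133, 0.2176, 0.317]
tcp_rot: [0.585, 0.811, 0.001, 0.001]
ft_force: [0.3, 0.2, 0.4]
grip_width: 0.0514
grip_force: 0.0
tcp [513.7 217.6 316.6] toolyaw 18.31513758351805
red [300 192  30  34] 767 world [524.3 180.2 159.9] r 18.037810921669006 circ 524.1527557373047 179.793119430542 tool [-38.8  -1.9 156.7]
yel [306 259  25  32] 669 world [557.7  91.7 159.8] r 18.004167824983597 circ 558.1279993057251 90.95405042171478 tool [-133.4    2.   156.8]
blu [307 130  30  32] 734 world [507.1 256.9 160.1] r 17.51364767551422 circ 506.9957971572876 256.807804107666 tool [ 39.3   5.9 156.6]
```

View pics/w6.png

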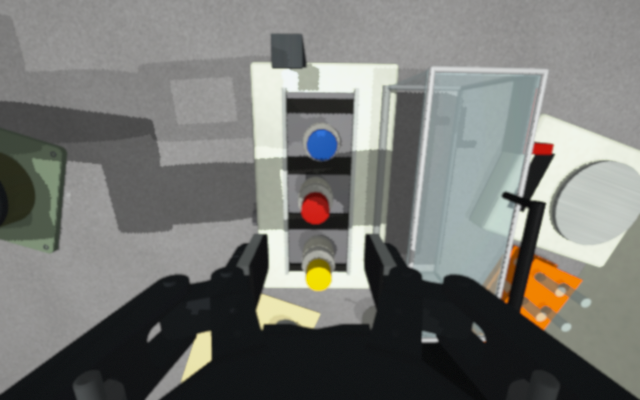

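All three caps are clear: blue (322,145), red (315,208), yellow (318,275), with tops at 0.160 as expected. The hood is upright at the right. Now I turn the tool to the mat's axes.

```bash

python3 -m crank '[{"wx":0,"wy":0,"wz":-7,"tx":0,"ty":0,"tz":0,"claw":-0.2},{"wx":0,"wy":0,"wz":-14,"tx":0,"ty":0,"tz":0,"claw":-0.2},{"wx":0,"wy":0,"wz":-21,"tx":0,"ty":0,"tz":0,"claw":-0.2},{"wx":0,"wy":0,"wz":-28,"tx":0,"ty":0,"tz":0,"claw":-0.2},{"wx":0,"wy":0,"wz":-35,"tx":0,"ty":0,"tz":0,"claw":-0.2},{"wx":0,"wy":0,"wz":-42,"tx":0,"ty":0,"tz":0,"claw":-0.2},{"wx":0,"wy":0,"wz":-49,"tx":0,"ty":0,"tz":0,"claw":-0.2},{"wx":0,"wy":0,"wz":-56,"tx":0,"ty":0,"tz":0,"claw":-0.2}]'
python3 -m crank '[{"wx":0,"wy":0,"wz":-6,"tx":0,"ty":0,"tz":0,"claw":-0.2},{"wx":0,"wy":0,"wz":-12.5,"tx":0,"ty":0,"tz":0,"claw":-0.2},{"wx":0,"wy":0,"wz":-12.5,"tx":0,"ty":0,"tz":0,"claw":-0.2},{"wx":0,"wy":0,"wz":-12.5,"tx":0,"ty":0,"tz":0,"claw":-0.2},{"wx":0,"wy":0,"wz":-12.5,"tx":0,"ty":0,"tz":0,"claw":-0.2},{"wx":0,"wy":0,"wz":-12.5,"tx":0,"ty":0,"tz":0,"claw":-0.2},{"wx":0,"wy":0,"wz":-12.5,"tx":0,"ty":0,"tz":0,"claw":-0.2},{"wx":0,"wy":0,"wz":-12.5,"tx":0,"ty":0,"tz":0,"claw":-0.2}]'
python3 caps.py; python3 - <<'E'
from h import *
s=monitor.sense()
M=np.radians(-3.1); mx=np.array([np.cos(M),np.sin(M)]); my=np.array([-mx[1],mx[0]])
print(s['joint_pos'])
for n,p in [('R',(.5651,-.1314)),('Y',(.546,-.2299)),('B',(.5422,-.3241))]:
    q=np.array(p)-.072*mx; print(n,q, 'tx',-(q-s['position'][:2])@mx*1000,'ty',(q-s['position'][:2])@my*1000)
E
```

```text
t: 14.7
position: [0.5141, 0.2175, 0.3159]
tcp_rot: [0.134, 0.991, -0.0, -0.0]
ft_force: [-0.3, -0.8, 0.2]
grip_width: 0.0514
grip_force: 0.0
t: 15.37
position: [0.5124, 0.2174, 0.3166]
tcp_rot: [0.028, 1.0, 0.0, 0.0]
ft_force: [0.5, 0.1, 0.1]
grip_width: 0.0514
grip_force: 0.0
tcp [512.4 217.4 316.7] toolyaw 86.79967445737658
red [269 173  32  31] 747 world [524.  179.6 160. ] r 17.682872712612152 circ 524.397611618042 179.4751137495041 tool [-13.7 -37.1 156.7]
red [ 78 193  41  35] 1052 world [ 563.9 -129.9   68. ] r 28.661586344242096 circ 563.3307099342346 -130.12675940990448 tool [ -70.8 -343.9  248.6]
yel [ 14 185  43  36] 1169 world [ 546.5 -228.3   67.8] r 29.327815398573875 circ 546.4193224906921 -229.41118478775024 tool [ -58.9 -443.2  248.8]
yel [202 203  33  30] 763 world [557.4  92.3 159.8] r 17.974471673369408 circ 558.4433078765869 91.9840857386589 tool [ -51.9 -122.4  156.8]
blu [618   0  22  72] 1338 world [359.4 656.3  70.4] r 44.757381081581116 circ 358.672559261322 658.1313610076904 tool [177.3 429.7 246.3]
blu [334 156  30  31] 721 world [506.6 256.4 160.1] r 17.718156799674034 circ 506.93780183792114 256.43426179885864 tool [  8.   38.6 156.5]
[ 3.80578421e-01  2.42200585e-01  1.39346010e+00  7.61851992e-05
  1.50577857e+00 -1.13436662e+00]
R [ 0.49320536 -0.12750633] tx 0.4959639197816701 ty -345.44886612793806
Y [ 0.47410536 -0.22600633] tx 14.241251244011954 ty -444.83763348307906
B [ 0.47030536 -0.32020633] tx 12.94146640808575 ty -539.1052873171504
```

Yellow: go over it, descend and grip.

```bash

python3 -m crank '[{"wx":0,"wy":0,"wz":0,"tx":-14,"ty":-33,"tz":0,"claw":-0.2},{"wx":0,"wy":0,"wz":0,"tx":-28,"ty":-66,"tz":0,"claw":-0.2},{"wx":0,"wy":0,"wz":0,"tx":-42,"ty":-99,"tz":20,"claw":-0.2},{"wx":0,"wy":0,"wz":0,"tx":-52,"ty":-123,"tz":50,"claw":-0.2},{"wx":0,"wy":0,"wz":0,"tx":-52,"ty":-123,"tz":85,"claw":-0.2},{"wx":0,"wy":0,"wz":0,"tx":-52,"ty":-123,"tz":120,"claw":-0.2},{"wx":0,"wy":0,"wz":0,"tx":-52,"ty":-123,"tz":145,"claw":-0.2},{"wx":0,"wy":0,"wz":0,"tx":-52,"ty":-123,"tz":150,"claw":-0.2}]'
python3 caps.py w7.png | grep -E 'tcp|yel'
python3 -m crank '[{"wx":0,"wy":0,"wz":0,"tx":0,"ty":0,"tz":20,"claw":-0.2},{"wx":0,"wy":0,"wz":0,"tx":0,"ty":0,"tz":40,"claw":-0.2},{"wx":0,"wy":0,"wz":0,"tx":0,"ty":0,"tz":60,"claw":-0.2},{"wx":0,"wy":0,"wz":0,"tx":0,"ty":0,"tz":69,"claw":-0.2},{"wx":0,"wy":0,"wz":0,"tx":0,"ty":0,"tz":69,"claw":-0.2},{"wx":0,"wy":0,"wz":0,"tx":0,"ty":0,"tz":69,"claw":0.0},{"wx":0,"wy":0,"wz":0,"tx":0,"ty":0,"tz":69,"claw":0.5},{"wx":0,"wy":0,"wz":0,"tx":0,"ty":0,"tz":69,"claw":0.5}]' 30
```

```text
t: 16.08
position: [0.5543, 0.091, 0.1619]
tcp_rot: [0.028, 1.0, -0.001, -0.005]
ft_force: [-0.5, 0.9, 0.4]
grip_width: 0.0513
grip_force: 0.0
tcp [555.4  91.3 163.5] toolyaw 86.80019327631786
yel [  0 173  34  56] 1432 world [ 548.4 -215.    67.5] r 27.65641361474991 circ 548.027515411377 -224.3657410144806 tool [ -10.8 -306.1   96.3]
yel [288 198  55  58] 2427 world [557.4  90.5 159.8] r 17.79632270336151 circ 557.8914284706116 90.50992876291275 tool [-2.  -0.6  3.7]
t: 16.8
position: [0.5588, 0.092, 0.0995]
tcp_rot: [0.028, 1.0, 0.0, 0.002]
ft_force: [0.2, -0.4, 1.9]
grip_width: 0.0352
grip_force: 30.7
```

View pics/w7.png

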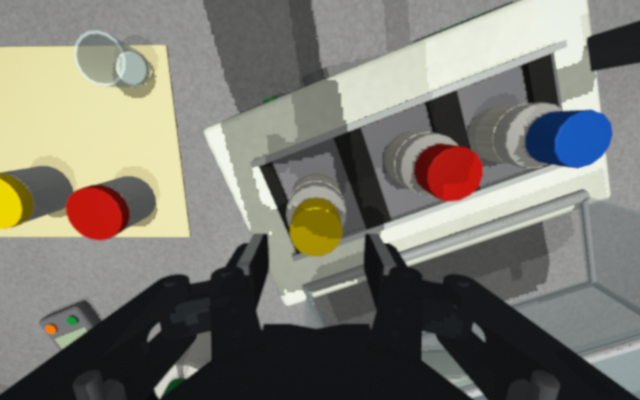

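Gripped (35 mm). In the picture the yellow cap is centred between the fingers at (316,226). Lift and carry to the front of the yellow pot.

```bash

python3 -m crank '[{"wx":0,"wy":0,"wz":0,"tx":0,"ty":0,"tz":-15,"claw":0.5},{"wx":0,"wy":0,"wz":0,"tx":0,"ty":0,"tz":-35,"claw":0.5},{"wx":0,"wy":0,"wz":0,"tx":0,"ty":0,"tz":-60,"claw":0.5},{"wx":0,"wy":0,"wz":0,"tx":0,"ty":0,"tz":-85,"claw":0.5},{"wx":0,"wy":0,"wz":0,"tx":0,"ty":0,"tz":-105,"claw":0.5},{"wx":0,"wy":0,"wz":0,"tx":0,"ty":0,"tz":-117,"claw":0.5},{"wx":0,"wy":0,"wz":0,"tx":0,"ty":0,"tz":-120,"claw":0.5},{"wx":0,"wy":0,"wz":0,"tx":0,"ty":0,"tz":-120,"claw":0.5}]'
python3 -m crank '[{"wx":0,"wy":0,"wz":0,"tx":3,"ty":-15,"tz":0,"claw":0.5},{"wx":0,"wy":0,"wz":0,"tx":8,"ty":-40,"tz":0,"claw":0.5},{"wx":0,"wy":0,"wz":0,"tx":14,"ty":-70,"tz":0,"claw":0.5},{"wx":0,"wy":0,"wz":0,"tx":21,"ty":-100,"tz":0,"claw":0.5},{"wx":0,"wy":0,"wz":0,"tx":27,"ty":-130,"tz":0,"claw":0.5},{"wx":0,"wy":0,"wz":0,"tx":33,"ty":-160,"tz":0,"claw":0.5},{"wx":0,"wy":0,"wz":0,"tx":40,"ty":-190,"tz":0,"claw":0.5},{"wx":0,"wy":0,"wz":0,"tx":46,"ty":-220,"tz":0,"claw":0.5}]'
python3 -m crank '[{"wx":0,"wy":0,"wz":0,"tx":6,"ty":-30,"tz":0,"claw":0.5},{"wx":0,"wy":0,"wz":0,"tx":12,"ty":-60,"tz":0,"claw":0.5},{"wx":0,"wy":0,"wz":0,"tx":18,"ty":-85,"tz":0,"claw":0.5},{"wx":0,"wy":0,"wz":0,"tx":21,"ty":-98,"tz":0,"claw":0.5},{"wx":0,"wy":0,"wz":0,"tx":21,"ty":-101,"tz":0,"claw":0.5},{"wx":0,"wy":0,"wz":0,"tx":21,"ty":-101,"tz":0,"claw":0.5},{"wx":0,"wy":0,"wz":0,"tx":21,"ty":-101,"tz":0,"claw":0.5},{"wx":0,"wy":0,"wz":0,"tx":21,"ty":-101,"tz":0,"claw":0.5}]'
python3 caps.py
```

```text
t: 17.47
position: [0.558, 0.0918, 0.2191]
tcp_rot: [0.028, 1.0, 0.0, 0.002]
ft_force: [0.2, -0.0, -2.1]
grip_width: 0.035
grip_force: 30.6
t: 18.13
position: [0.4979, -0.1265, 0.2163]
tcp_rot: [0.028, 1.0, 0.0, -0.001]
ft_force: [0.5, -0.4, -1.2]
grip_width: 0.0353
grip_force: 30.6
t: 18.8
position: [0.4729, -0.224, 0.2172]
tcp_rot: [0.027, 1.0, 0.0, -0.0]
ft_force: [0.2, -0.7, -1.5]
grip_width: 0.0351
grip_force: 30.6
tcp [ 473.  -224.   217.3] toolyaw 86.9090034257178
red [371 224  45  44] 1314 world [ 562.2 -131.    68.2] r 28.432922437787056 circ 563.7388825416565 -132.75520503520966 tool [-84.1  97.6 149.2]
blu [215 216  46  45] 1517 world [ 541.8 -325.1   68. ] r 27.914851903915405 circ 542.5044298171997 -325.0516355037689 tool [-74.2 -97.4 149.2]
```

```bash

python3 -m crank '[{"wx":0,"wy":0,"wz":0,"tx":-1,"ty":-1,"tz":30,"claw":0.5},{"wx":0,"wy":0,"wz":0,"tx":-1,"ty":-1,"tz":65,"claw":0.5},{"wx":0,"wy":0,"wz":0,"tx":-1,"ty":-1,"tz":100,"claw":0.5},{"wx":0,"wy":0,"wz":0,"tx":-1,"ty":-1,"tz":130,"claw":0.5},{"wx":0,"wy":0,"wz":0,"tx":-1,"ty":-1,"tz":150,"claw":0.5},{"wx":0,"wy":0,"wz":0,"tx":-1,"ty":-1,"tz":165,"claw":0.5},{"wx":0,"wy":0,"wz":0,"tx":-1,"ty":-1,"tz":172,"claw":0.5},{"wx":0,"wy":0,"wz":0,"tx":-1,"ty":-1,"tz":174,"claw":0.5}]'
python3 -m crank '[{"wx":0,"wy":0,"wz":0,"tx":0,"ty":0,"tz":1,"claw":0.5},{"wx":0,"wy":0,"wz":0,"tx":0,"ty":0,"tz":2,"claw":0.5},{"wx":0,"wy":0,"wz":0,"tx":0,"ty":0,"tz":3,"claw":0.5},{"wx":0,"wy":0,"wz":0,"tx":0,"ty":0,"tz":4,"claw":0.5},{"wx":0,"wy":0,"wz":0,"tx":0,"ty":0,"tz":4,"claw":0.5},{"wx":0,"wy":0,"wz":0,"tx":0,"ty":0,"tz":4,"claw":0.5},{"wx":0,"wy":0,"wz":0,"tx":0,"ty":0,"tz":4,"claw":0.5},{"wx":0,"wy":0,"wz":0,"tx":0,"ty":0,"tz":4,"claw":0.5}]'
```

```text
t: 19.52
position: [0.4733, -0.2251, 0.0424]
tcp_rot: [0.027, 1.0, 0.001, -0.001]
ft_force: [-0.1, 0.2, -1.0]
grip_width: 0.0349
grip_force: 30.7
t: 20.18
position: [0.4738, -0.2262, 0.0398]
tcp_rot: [0.028, 1.0, -0.0, 0.0]
ft_force: [0.6, 0.3, -1.0]
grip_width: 0.0354
grip_force: 30.7
```

```bash

python3 -m crank '[{"wx":0,"wy":0,"wz":0,"tx":0,"ty":0,"tz":0.5,"claw":0.5},{"wx":0,"wy":0,"wz":0,"tx":0,"ty":0,"tz":1,"claw":0.5},{"wx":0,"wy":0,"wz":0,"tx":0,"ty":0,"tz":1.5,"claw":0.5},{"wx":0,"wy":0,"wz":0,"tx":0,"ty":0,"tz":2,"claw":0.5},{"wx":0,"wy":0,"wz":0,"tx":0,"ty":0,"tz":2,"claw":0.5},{"wx":0,"wy":0,"wz":0,"tx":0,"ty":0,"tz":2,"claw":0.5},{"wx":0,"wy":0,"wz":0,"tx":0,"ty":0,"tz":2,"claw":0.5},{"wx":0,"wy":0,"wz":0,"tx":0,"ty":0,"tz":2,"claw":0.5}]'
python3 -m crank '[{"wx":0,"wy":0,"wz":0,"tx":0,"ty":0,"tz":0,"claw":0},{"wx":0,"wy":0,"wz":0,"tx":0,"ty":0,"tz":0,"claw":-0.1},{"wx":0,"wy":0,"wz":0,"tx":0,"ty":0,"tz":0,"claw":-0.2},{"wx":0,"wy":0,"wz":0,"tx":0,"ty":0,"tz":0,"claw":-0.2},{"wx":0,"wy":0,"wz":0,"tx":0,"ty":0,"tz":-15,"claw":-0.2},{"wx":0,"wy":0,"wz":0,"tx":0,"ty":0,"tz":-45,"claw":-0.2},{"wx":0,"wy":0,"wz":0,"tx":0,"ty":0,"tz":-85,"claw":-0.2},{"wx":0,"wy":0,"wz":0,"tx":0,"ty":0,"tz":-120,"claw":-0.2}]'
python3 caps.py
```

```text
t: 20.85
position: [0.474, -0.2263, 0.0384]
tcp_rot: [0.028, 1.0, -0.0, 0.0]
ft_force: [-2.0, 0.4, 5.2]
grip_width: 0.0354
grip_force: 31.1
t: 21.52
position: [0.4734, -0.226, 0.1589]
tcp_rot: [0.028, 1.0, 0.0, -0.0]
ft_force: [1.2, -0.4, -0.2]
grip_width: 0.0509
grip_force: 0.0
tcp [ 477.7 -228.1  166.3] toolyaw 86.82949875455428
red [396 243  41  39] 908 world [ 554.9 -124.9   68.1] r 26.540229097008705 circ 557.1291446685791 -126.7390251159668 tool [-70.2 107.8  98.5]
yel [294 177  41  44] 1425 world [ 472.6 -227.5   98.9] r 17.965422943234444 circ 473.29145669937134 -227.58615016937256 tool [ 5.9  0.7 67.3]
yel [289 232  54  53] 2259 world [ 544.8 -230.2   68. ] r 28.441572561860085 circ 545.8641648292542 -230.34310340881348 tool [-65.9   2.2  99.1]
blu [197 234  48  47] 1229 world [ 536.1 -329.8   67.9] r 28.070472180843353 circ 542.16468334198 -325.32399892807007 tool [-62.8 -97.8  99.7]
```

Yellow stands 72 mm in front of its pot, lateral error about 1 mm. Next is red.

```bash

python3 -m crank '[{"wx":0,"wy":0,"wz":0,"tx":0,"ty":20,"tz":-30,"claw":-0.2},{"wx":0,"wy":0,"wz":0,"tx":-4,"ty":55,"tz":-45,"claw":-0.2},{"wx":0,"wy":0,"wz":0,"tx":-8,"ty":92,"tz":-55,"claw":-0.2},{"wx":0,"wy":0,"wz":0,"tx":-12,"ty":130,"tz":-60,"claw":-0.2},{"wx":0,"wy":0,"wz":0,"tx":-14,"ty":168,"tz":-60,"claw":-0.2},{"wx":0,"wy":0,"wz":0,"tx":-17,"ty":206,"tz":-60,"claw":-0.2},{"wx":0,"wy":0,"wz":0,"tx":-20,"ty":244,"tz":-60,"claw":-0.2},{"wx":0,"wy":0,"wz":0,"tx":-23,"ty":280,"tz":-60,"claw":-0.2}]'
python3 -m crank '[{"wx":0,"wy":0,"wz":0,"tx":-2,"ty":38,"tz":0,"claw":-0.2},{"wx":0,"wy":0,"wz":0,"tx":-4,"ty":76,"tz":0,"claw":-0.2},{"wx":0,"wy":0,"wz":0,"tx":-5,"ty":105,"tz":0,"claw":-0.2},{"wx":0,"wy":0,"wz":0,"tx":-5,"ty":122,"tz":0,"claw":-0.2},{"wx":0,"wy":0,"wz":0,"tx":-5,"ty":128,"tz":20,"claw":-0.2},{"wx":0,"wy":0,"wz":0,"tx":-5,"ty":128,"tz":45,"claw":-0.2},{"wx":0,"wy":0,"wz":0,"tx":-5,"ty":128,"tz":55,"claw":-0.2},{"wx":0,"wy":0,"wz":0,"tx":-5,"ty":128,"tz":55,"claw":-0.2}]'
python3 caps.py
```

```text
t: 22.23
position: [0.512, 0.0542, 0.2174]
tcp_rot: [0.028, 1.0, 0.0, 0.0]
ft_force: [0.9, 0.2, -0.6]
grip_width: 0.0517
grip_force: 0.0
t: 22.9
position: [0.5222, 0.1791, 0.1596]
tcp_rot: [0.028, 1.0, -0.001, -0.003]
ft_force: [-0.7, -0.0, -0.0]
grip_width: 0.0511
grip_force: 0.0
tcp [523.5 179.3 161.5] toolyaw 86.81821955029727
red [289 196  55  59] 2500 world [523.5 179.6 159.8] r 17.927736043930054 circ 524.3411660194397 179.41276729106903 tool [0.1 0.3 1.6]
red [  0 220  55  53] 2340 world [ 563.3 -127.2   67.6] r 28.795985504984856 circ 564.4487738609314 -130.60878217220306 tool [ -57.  -303.7   94.1]
blu [399 167  68  58] 2895 world [506.  255.7 159.9] r 18.043283373117447 circ 506.17510080337524 256.2350034713745 tool [21.8 75.4  1.6]
```

```bash

python3 -m crank '[{"wx":0,"wy":0,"wz":0,"tx":0,"ty":0,"tz":20,"claw":-0.2},{"wx":0,"wy":0,"wz":0,"tx":0,"ty":0,"tz":40,"claw":-0.2},{"wx":0,"wy":0,"wz":0,"tx":0,"ty":0,"tz":55,"claw":-0.2},{"wx":0,"wy":0,"wz":0,"tx":0,"ty":0,"tz":62,"claw":-0.2},{"wx":0,"wy":0,"wz":0,"tx":0,"ty":0,"tz":62,"claw":-0.2},{"wx":0,"wy":0,"wz":0,"tx":0,"ty":0,"tz":62,"claw":0.0},{"wx":0,"wy":0,"wz":0,"tx":0,"ty":0,"tz":62,"claw":0.5},{"wx":0,"wy":0,"wz":0,"tx":0,"ty":0,"tz":62,"claw":0.5}]' 30
python3 -m crank '[{"wx":0,"wy":0,"wz":0,"tx":0,"ty":0,"tz":0,"claw":0.5},{"wx":0,"wy":0,"wz":0,"tx":0,"ty":0,"tz":-15,"claw":0.5},{"wx":0,"wy":0,"wz":0,"tx":0,"ty":0,"tz":-35,"claw":0.5},{"wx":0,"wy":0,"wz":0,"tx":0,"ty":0,"tz":-60,"claw":0.5},{"wx":0,"wy":0,"wz":0,"tx":0,"ty":0,"tz":-85,"claw":0.5},{"wx":0,"wy":0,"wz":0,"tx":0,"ty":0,"tz":-105,"claw":0.5},{"wx":0,"wy":0,"wz":0,"tx":0,"ty":0,"tz":-117,"claw":0.5},{"wx":0,"wy":0,"wz":0,"tx":0,"ty":0,"tz":-120,"claw":0.5}]'
```

```text
t: 23.62
position: [0.5255, 0.1799, 0.1022]
tcp_rot: [0.028, 1.0, 0.001, 0.002]
ft_force: [0.9, -0.6, 2.6]
grip_width: 0.0353
grip_force: 30.2
t: 24.28
position: [0.5254, 0.1801, 0.2235]
tcp_rot: [0.028, 1.0, 0.001, 0.002]
ft_force: [-0.6, 0.4, -1.4]
grip_width: 0.035
grip_force: 30.3
```

```bash

python3 -m crank '[{"wx":0,"wy":0,"wz":0,"tx":1,"ty":-15,"tz":0,"claw":0.5},{"wx":0,"wy":0,"wz":0,"tx":2,"ty":-40,"tz":0,"claw":0.5},{"wx":0,"wy":0,"wz":0,"tx":4,"ty":-70,"tz":0,"claw":0.5},{"wx":0,"wy":0,"wz":0,"tx":6,"ty":-100,"tz":0,"claw":0.5},{"wx":0,"wy":0,"wz":0,"tx":8,"ty":-130,"tz":0,"claw":0.5},{"wx":0,"wy":0,"wz":0,"tx":10,"ty":-160,"tz":0,"claw":0.5},{"wx":0,"wy":0,"wz":0,"tx":12,"ty":-190,"tz":0,"claw":0.5},{"wx":0,"wy":0,"wz":0,"tx":13,"ty":-220,"tz":0,"claw":0.5}]'
python3 -m crank '[{"wx":0,"wy":0,"wz":0,"tx":1,"ty":-30,"tz":0,"claw":0.5},{"wx":0,"wy":0,"wz":0,"tx":2,"ty":-60,"tz":0,"claw":0.5},{"wx":0,"wy":0,"wz":0,"tx":3,"ty":-80,"tz":0,"claw":0.5},{"wx":0,"wy":0,"wz":0,"tx":3,"ty":-88,"tz":20,"claw":0.5},{"wx":0,"wy":0,"wz":0,"tx":3,"ty":-88,"tz":50,"claw":0.5},{"wx":0,"wy":0,"wz":0,"tx":3,"ty":-88,"tz":80,"claw":0.5},{"wx":0,"wy":0,"wz":0,"tx":3,"ty":-88,"tz":80,"claw":0.5},{"wx":0,"wy":0,"wz":0,"tx":3,"ty":-88,"tz":80,"claw":0.5}]'
python3 caps.py
```

```text
t: 24.95
position: [0.4972, -0.0412, 0.2192]
tcp_rot: [0.028, 1.0, -0.0, -0.002]
ft_force: [0.9, -0.4, -0.8]
grip_width: 0.035
grip_force: 30.3
t: 25.62
position: [0.4892, -0.1269, 0.1389]
tcp_rot: [0.028, 1.0, 0.001, -0.003]
ft_force: [0.8, 0.2, -0.5]
grip_width: 0.0353
grip_force: 30.4
tcp [ 491.  -127.2  140.7] toolyaw 86.8192201776092
red [278 219  76  43] 872 world [ 477.8 -126.5  188.6] r 17.831429839134216 circ 484.8747253417969 -126.8235594034195 tool [ 13.2  -0.  -47.9]
yel [164 170  55  48] 2001 world [ 472.8 -226.2   98.7] r 18.441056832671165 circ 473.5666513442993 -226.48458182811737 tool [ 12.6 -99.8  42. ]
yel [182 231  61  49] 2209 world [ 540.4 -229.2   67.9] r 28.481269255280495 circ 545.9478497505188 -229.4619381427765 tool [-55.1 -99.   72.7]
blu [ 82 233  66  57] 2816 world [ 541.9 -324.6   67.7] r 28.793107718229294 circ 543.2557463645935 -325.5327045917511 tool [ -61.9 -194.2   72.9]
```

```bash

python3 -m crank '[{"wx":0,"wy":0,"wz":0,"tx":-2,"ty":0,"tz":25,"claw":0.5},{"wx":0,"wy":0,"wz":0,"tx":-2,"ty":0,"tz":50,"claw":0.5},{"wx":0,"wy":0,"wz":0,"tx":-2,"ty":0,"tz":75,"claw":0.5},{"wx":0,"wy":0,"wz":0,"tx":-2,"ty":0,"tz":88,"claw":0.5},{"wx":0,"wy":0,"wz":0,"tx":-2,"ty":0,"tz":94,"claw":0.5},{"wx":0,"wy":0,"wz":0,"tx":-2,"ty":0,"tz":97,"claw":0.5},{"wx":0,"wy":0,"wz":0,"tx":-2,"ty":0,"tz":98,"claw":0.5},{"wx":0,"wy":0,"wz":0,"tx":-2,"ty":0,"tz":98,"claw":0.5}]'
python3 -m crank '[{"wx":0,"wy":0,"wz":0,"tx":0,"ty":0,"tz":0,"claw":0.5},{"wx":0,"wy":0,"wz":0,"tx":0,"ty":0,"tz":0.5,"claw":0.5},{"wx":0,"wy":0,"wz":0,"tx":0,"ty":0,"tz":1,"claw":0.5},{"wx":0,"wy":0,"wz":0,"tx":0,"ty":0,"tz":1.5,"claw":0.5},{"wx":0,"wy":0,"wz":0,"tx":0,"ty":0,"tz":1.5,"claw":0.5},{"wx":0,"wy":0,"wz":0,"tx":0,"ty":0,"tz":1.5,"claw":0.5},{"wx":0,"wy":0,"wz":0,"tx":0,"ty":0,"tz":1.5,"claw":0.5},{"wx":0,"wy":0,"wz":0,"tx":0,"ty":0,"tz":1.5,"claw":0.5}]'
```

```text
t: 26.33
position: [0.4945, -0.1274, 0.0439]
tcp_rot: [0.028, 1.0, -0.0, 0.001]
ft_force: [-0.0, -0.3, -1.8]
grip_width: 0.0353
grip_force: 30.6
t: 27.0
position: [0.4934, -0.1271, 0.0413]
tcp_rot: [0.028, 1.0, 0.0, 0.0]
ft_force: [0.1, -0.3, 1.4]
grip_width: 0.0352
grip_force: 30.7
```

Touching down. Release, rise, check, then go to blue.

```bash

python3 -m crank '[{"wx":0,"wy":0,"wz":0,"tx":0,"ty":0,"tz":0.5,"claw":0},{"wx":0,"wy":0,"wz":0,"tx":0,"ty":0,"tz":0.5,"claw":-0.1},{"wx":0,"wy":0,"wz":0,"tx":0,"ty":0,"tz":0,"claw":-0.2},{"wx":0,"wy":0,"wz":0,"tx":0,"ty":0,"tz":0,"claw":-0.2},{"wx":0,"wy":0,"wz":0,"tx":0,"ty":0,"tz":-15,"claw":-0.2},{"wx":0,"wy":0,"wz":0,"tx":0,"ty":0,"tz":-45,"claw":-0.2},{"wx":0,"wy":0,"wz":0,"tx":0,"ty":0,"tz":-85,"claw":-0.2},{"wx":0,"wy":0,"wz":0,"tx":0,"ty":0,"tz":-120,"claw":-0.2}]'
python3 caps.py
python3 -m crank '[{"wx":0,"wy":0,"wz":0,"tx":0,"ty":25,"tz":-30,"claw":-0.2},{"wx":0,"wy":0,"wz":0,"tx":0,"ty":60,"tz":-45,"claw":-0.2},{"wx":0,"wy":0,"wz":0,"tx":2,"ty":95,"tz":-55,"claw":-0.2},{"wx":0,"wy":0,"wz":0,"tx":3,"ty":132,"tz":-60,"claw":-0.2},{"wx":0,"wy":0,"wz":0,"tx":4,"ty":168,"tz":-60,"claw":-0.2},{"wx":0,"wy":0,"wz":0,"tx":5,"ty":206,"tz":-60,"claw":-0.2},{"wx":0,"wy":0,"wz":0,"tx":6,"ty":244,"tz":-60,"claw":-0.2},{"wx":0,"wy":0,"wz":0,"tx":7,"ty":280,"tz":-60,"claw":-0.2}]'
python3 -m crank '[{"wx":0,"wy":0,"wz":0,"tx":0,"ty":35,"tz":0,"claw":-0.2},{"wx":0,"wy":0,"wz":0,"tx":0,"ty":70,"tz":0,"claw":-0.2},{"wx":0,"wy":0,"wz":0,"tx":0,"ty":95,"tz":0,"claw":-0.2},{"wx":0,"wy":0,"wz":0,"tx":0,"ty":104,"tz":20,"claw":-0.2},{"wx":0,"wy":0,"wz":0,"tx":0,"ty":104,"tz":45,"claw":-0.2},{"wx":0,"wy":0,"wz":0,"tx":0,"ty":104,"tz":55,"claw":-0.2},{"wx":0,"wy":0,"wz":0,"tx":0,"ty":104,"tz":55,"claw":-0.2},{"wx":0,"wy":0,"wz":0,"tx":0,"ty":104,"tz":55,"claw":-0.2}]'
python3 caps.py
```

```text
t: 27.67
position: [0.4929, -0.127, 0.1626]
tcp_rot: [0.028, 1.0, 0.0, -0.0]
ft_force: [0.9, -0.9, 0.8]
grip_width: 0.0509
grip_force: 0.0
tcp [ 497.5 -128.3  169.9] toolyaw 86.82523249800693
red [296 176  40  43] 1330 world [ 491.7 -127.2   99. ] r 17.857667058706284 circ 492.2718107700348 -127.13517248630524 tool [ 6.8  1.  70.8]
red [289 230  52  52] 2132 world [ 562.4 -131.8   68. ] r 28.088776394724846 circ 563.062310218811 -131.86538219451904 tool [-63.6   0.4 102.7]
yel [178 161  49  44] 1617 world [ 472.9 -226.    98.8] r 18.09343323111534 circ 473.4243154525757 -226.7206609249115 tool [ 20.1 -98.8  71.1]
yel [192 218  56  53] 2000 world [ 544.  -229.9   67.9] r 28.653090819716454 circ 545.8664298057556 -230.15175759792328 tool [-50.7 -98.6 102.9]
blu [100 220  60  53] 2378 world [ 541.9 -324.3   67.8] r 28.569232672452927 circ 543.0800914764404 -325.55586099624634 tool [ -53.8 -193.   103.4]
t: 28.38
position: [0.5014, 0.1549, 0.221]
tcp_rot: [0.028, 1.0, 0.0, 0.0]
ft_force: [0.2, 0.2, -0.8]
grip_width: 0.0512
grip_force: 0.0
t: 29.05
position: [0.5075, 0.2563, 0.1661]
tcp_rot: [0.028, 1.0, -0.0, -0.0]
ft_force: [0.4, 0.1, 0.3]
grip_width: 0.0511
grip_force: 0.0
tcp [508.1 256.5 167. ] toolyaw 86.78508003219956
blu [289 190  54  57] 2319 world [505.8 256.6 159.9] r 17.814747989177704 circ 506.7071318626404 256.6210925579071 tool [ 2.3 -0.1  7.1]
```

```bash

python3 -m crank '[{"wx":0,"wy":0,"wz":0,"tx":1,"ty":0,"tz":20,"claw":-0.2},{"wx":0,"wy":0,"wz":0,"tx":1,"ty":0,"tz":40,"claw":-0.2},{"wx":0,"wy":0,"wz":0,"tx":1,"ty":0,"tz":58,"claw":-0.2},{"wx":0,"wy":0,"wz":0,"tx":1,"ty":0,"tz":66,"claw":-0.2},{"wx":0,"wy":0,"wz":0,"tx":1,"ty":0,"tz":66,"claw":-0.2},{"wx":0,"wy":0,"wz":0,"tx":1,"ty":0,"tz":66,"claw":0.0},{"wx":0,"wy":0,"wz":0,"tx":1,"ty":0,"tz":66,"claw":0.5},{"wx":0,"wy":0,"wz":0,"tx":1,"ty":0,"tz":66,"claw":0.5}]' 30
python3 -m crank '[{"wx":0,"wy":0,"wz":0,"tx":0,"ty":0,"tz":0,"claw":0.5},{"wx":0,"wy":0,"wz":0,"tx":0,"ty":0,"tz":-15,"claw":0.5},{"wx":0,"wy":0,"wz":0,"tx":0,"ty":0,"tz":-35,"claw":0.5},{"wx":0,"wy":0,"wz":0,"tx":0,"ty":0,"tz":-60,"claw":0.5},{"wx":0,"wy":0,"wz":0,"tx":0,"ty":0,"tz":-85,"claw":0.5},{"wx":0,"wy":0,"wz":0,"tx":0,"ty":0,"tz":-105,"claw":0.5},{"wx":0,"wy":0,"wz":0,"tx":0,"ty":0,"tz":-117,"claw":0.5},{"wx":0,"wy":0,"wz":0,"tx":0,"ty":0,"tz":-120,"claw":0.5}]'
```

```text
t: 29.77
position: [0.5077, 0.2572, 0.1018]
tcp_rot: [0.028, 1.0, 0.001, 0.002]
ft_force: [-0.2, -0.9, 1.2]
grip_width: 0.0351
grip_force: 30.1
t: 30.43
position: [0.5077, 0.2574, 0.2231]
tcp_rot: [0.028, 1.0, 0.001, 0.002]
ft_force: [-0.4, 0.5, -1.1]
grip_width: 0.0349
grip_force: 30.2
```

```bash

python3 -m crank '[{"wx":0,"wy":0,"wz":0,"tx":0,"ty":-15,"tz":0,"claw":0.5},{"wx":0,"wy":0,"wz":0,"tx":0,"ty":-45,"tz":0,"claw":0.5},{"wx":0,"wy":0,"wz":0,"tx":0,"ty":-80,"tz":0,"claw":0.5},{"wx":0,"wy":0,"wz":0,"tx":1,"ty":-115,"tz":0,"claw":0.5},{"wx":0,"wy":0,"wz":0,"tx":1,"ty":-150,"tz":0,"claw":0.5},{"wx":0,"wy":0,"wz":0,"tx":2,"ty":-185,"tz":0,"claw":0.5},{"wx":0,"wy":0,"wz":0,"tx":2,"ty":-220,"tz":0,"claw":0.5},{"wx":0,"wy":0,"wz":0,"tx":3,"ty":-255,"tz":0,"claw":0.5}]'
python3 -m crank '[{"wx":0,"wy":0,"wz":0,"tx":0,"ty":-35,"tz":0,"claw":0.5},{"wx":0,"wy":0,"wz":0,"tx":0,"ty":-70,"tz":0,"claw":0.5},{"wx":0,"wy":0,"wz":0,"tx":0,"ty":-105,"tz":0,"claw":0.5},{"wx":0,"wy":0,"wz":0,"tx":0,"ty":-140,"tz":0,"claw":0.5},{"wx":0,"wy":0,"wz":0,"tx":1,"ty":-175,"tz":0,"claw":0.5},{"wx":0,"wy":0,"wz":0,"tx":2,"ty":-210,"tz":0,"claw":0.5},{"wx":0,"wy":0,"wz":0,"tx":2,"ty":-245,"tz":0,"claw":0.5},{"wx":0,"wy":0,"wz":0,"tx":2,"ty":-275,"tz":0,"claw":0.5}]'
python3 -m crank '[{"wx":0,"wy":0,"wz":0,"tx":0,"ty":-25,"tz":0,"claw":0.5},{"wx":0,"wy":0,"wz":0,"tx":0,"ty":-42,"tz":0,"claw":0.5},{"wx":0,"wy":0,"wz":0,"tx":0,"ty":-49,"tz":0,"claw":0.5},{"wx":0,"wy":0,"wz":0,"tx":0,"ty":-49,"tz":25,"claw":0.5},{"wx":0,"wy":0,"wz":0,"tx":0,"ty":-49,"tz":55,"claw":0.5},{"wx":0,"wy":0,"wz":0,"tx":0,"ty":-49,"tz":80,"claw":0.5},{"wx":0,"wy":0,"wz":0,"tx":0,"ty":-49,"tz":80,"claw":0.5},{"wx":0,"wy":0,"wz":0,"tx":0,"ty":-49,"tz":80,"claw":0.5}]'
python3 caps.py
```

```text
t: 31.1
position: [0.4878, 0.0001, 0.2189]
tcp_rot: [0.028, 1.0, -0.0, -0.001]
ft_force: [1.0, 0.0, -0.7]
grip_width: 0.0351
grip_force: 30.3
t: 31.77
position: [0.4702, -0.2744, 0.2187]
tcp_rot: [0.028, 1.0, 0.0, -0.001]
ft_force: [0.7, 0.6, -1.5]
grip_width: 0.0353
grip_force: 30.3
t: 32.43
position: [0.4682, -0.3199, 0.1387]
tcp_rot: [0.028, 1.0, 0.001, -0.002]
ft_force: [-0.4, -0.5, 0.1]
grip_width: 0.0352
grip_force: 30.3
tcp [ 469.5 -320.8  140.5] toolyaw 86.84692634700527
red [514 197  64  48] 2207 world [ 491.3 -128.7   99. ] r 18.259061500430107 circ 491.8903410434723 -128.1295120716095 tool [-11.2 193.   41.6]
red [478 252  64  55] 2648 world [ 562.5 -133.5   67.9] r 28.95355224609375 circ 563.7108087539673 -132.65344500541687 tool [-82.5 192.2  72.6]
yel [403 181  53  48] 1911 world [ 472.2 -228.4   98.9] r 18.041260540485382 circ 472.9418754577637 -227.83294320106506 tool [ 2.4 92.4 41.6]
yel [384 240  58  40] 1540 world [ 535.  -229.5   68. ] r 27.38066203892231 circ 539.9490594863892 -229.3722629547119 tool [-60.4  94.8  72.5]
blu [279 220  75  41] 875 world [ 456.8 -318.8  188.4] r 17.840370535850525 circ 463.6152982711792 -319.8850750923157 tool [ 12.8   1.3 -47.9]
```

```bash

python3 -m crank '[{"wx":0,"wy":0,"wz":0,"tx":0,"ty":0,"tz":25,"claw":0.5},{"wx":0,"wy":0,"wz":0,"tx":0,"ty":0,"tz":50,"claw":0.5},{"wx":0,"wy":0,"wz":0,"tx":0,"ty":0,"tz":75,"claw":0.5},{"wx":0,"wy":0,"wz":0,"tx":0,"ty":0,"tz":88,"claw":0.5},{"wx":0,"wy":0,"wz":0,"tx":0,"ty":0,"tz":94,"claw":0.5},{"wx":0,"wy":0,"wz":0,"tx":0,"ty":0,"tz":97,"claw":0.5},{"wx":0,"wy":0,"wz":0,"tx":0,"ty":0,"tz":98,"claw":0.5},{"wx":0,"wy":0,"wz":0,"tx":0,"ty":0,"tz":98,"claw":0.5}]'
python3 -m crank '[{"wx":0,"wy":0,"wz":0,"tx":0,"ty":0,"tz":0,"claw":0.5},{"wx":0,"wy":0,"wz":0,"tx":0,"ty":0,"tz":0.5,"claw":0.5},{"wx":0,"wy":0,"wz":0,"tx":0,"ty":0,"tz":1,"claw":0.5},{"wx":0,"wy":0,"wz":0,"tx":0,"ty":0,"tz":1.5,"claw":0.5},{"wx":0,"wy":0,"wz":0,"tx":0,"ty":0,"tz":1.5,"claw":0.5},{"wx":0,"wy":0,"wz":0,"tx":0,"ty":0,"tz":1.5,"claw":0.5},{"wx":0,"wy":0,"wz":0,"tx":0,"ty":0,"tz":1.5,"claw":0.5},{"wx":0,"wy":0,"wz":0,"tx":0,"ty":0,"tz":1.5,"claw":0.5}]'
```

```text
t: 33.15
position: [0.4705, -0.3217, 0.0435]
tcp_rot: [0.028, 1.0, -0.001, 0.001]
ft_force: [-0.7, -0.0, -0.3]
grip_width: 0.0349
grip_force: 30.4
t: 33.82
position: [0.4697, -0.3212, 0.0409]
tcp_rot: [0.028, 1.0, -0.0, 0.0]
ft_force: [-0.3, -0.7, 1.8]
grip_width: 0.0352
grip_force: 30.6
```

```bash

python3 -m crank '[{"wx":0,"wy":0,"wz":0,"tx":0,"ty":0,"tz":0.5,"claw":0},{"wx":0,"wy":0,"wz":0,"tx":0,"ty":0,"tz":0.5,"claw":-0.1},{"wx":0,"wy":0,"wz":0,"tx":0,"ty":0,"tz":0,"claw":-0.2},{"wx":0,"wy":0,"wz":0,"tx":0,"ty":0,"tz":0,"claw":-0.2},{"wx":0,"wy":0,"wz":0,"tx":0,"ty":0,"tz":-20,"claw":-0.2},{"wx":0,"wy":0,"wz":0,"tx":0,"ty":0,"tz":-60,"claw":-0.2},{"wx":0,"wy":0,"wz":0,"tx":0,"ty":0,"tz":-100,"claw":-0.2},{"wx":0,"wy":0,"wz":0,"tx":0,"ty":0,"tz":-140,"claw":-0.2}]'
python3 caps.py
python3 -m crank '[{"wx":0,"wy":0,"wz":0,"tx":0,"ty":10,"tz":-35,"claw":-0.2},{"wx":0,"wy":0,"wz":0,"tx":0,"ty":30,"tz":-70,"claw":-0.2},{"wx":0,"wy":0,"wz":0,"tx":-8,"ty":60,"tz":-90,"claw":-0.2},{"wx":0,"wy":0,"wz":0,"tx":-18,"ty":95,"tz":-95,"claw":-0.2},{"wx":0,"wy":0,"wz":0,"tx":-28,"ty":130,"tz":-100,"claw":-0.2},{"wx":0,"wy":0,"wz":0,"tx":-38,"ty":165,"tz":-100,"claw":-0.2},{"wx":0,"wy":0,"wz":0,"tx":-48,"ty":200,"tz":-100,"claw":-0.2},{"wx":0,"wy":0,"wz":0,"tx":-58,"ty":235,"tz":-100,"claw":-0.2}]'
python3 -m crank '[{"wx":0,"wy":0,"wz":6,"tx":-10,"ty":32,"tz":0,"claw":-0.2},{"wx":0,"wy":0,"wz":12,"tx":-20,"ty":64,"tz":0,"claw":-0.2},{"wx":0,"wy":0,"wz":18,"tx":-30,"ty":96,"tz":0,"claw":-0.2},{"wx":0,"wy":0,"wz":24,"tx":-40,"ty":128,"tz":0,"claw":-0.2},{"wx":0,"wy":0,"wz":30,"tx":-50,"ty":160,"tz":0,"claw":-0.2},{"wx":0,"wy":0,"wz":36,"tx":-60,"ty":192,"tz":0,"claw":-0.2},{"wx":0,"wy":0,"wz":42,"tx":-70,"ty":224,"tz":0,"claw":-0.2},{"wx":0,"wy":0,"wz":48,"tx":-80,"ty":250,"tz":0,"claw":-0.2}]'
python3 -m crank '[{"wx":0,"wy":0,"wz":6,"tx":0,"ty":0,"tz":0,"claw":0.1},{"wx":0,"wy":0,"wz":12,"tx":0,"ty":0,"tz":0,"claw":0.1},{"wx":0,"wy":0,"wz":18,"tx":0,"ty":0,"tz":0,"claw":0.1},{"wx":0,"wy":0,"wz":20.7,"tx":0,"ty":0,"tz":0,"claw":0.1},{"wx":0,"wy":0,"wz":20.7,"tx":0,"ty":0,"tz":0,"claw":0.1},{"wx":0,"wy":0,"wz":20.7,"tx":0,"ty":0,"tz":0,"claw":0.1},{"wx":0,"wy":0,"wz":20.7,"tx":0,"ty":0,"tz":0,"claw":0.1},{"wx":0,"wy":0,"wz":20.7,"tx":0,"ty":0,"tz":0,"claw":0.1}]'
python3 - <<'E'
from h import *
np.set_printoptions(precision=1,suppress=True)
d=grab('wrist','w8.png'); w=cloud(d); s=monitor.sense(); T=R.from_quat(s['tcp_rot']).as_matrix(); p=(w-s['position'])@T*1000
V=d['img'].max(2); k=(V<75)&(w[...,2]>.235)&(w[...,2]<.275)&(p[...,1]>0)
print(k.sum(),np.percentile(p[k],[3,50,97],axis=0),s['position'],np.degrees(np.arctan2(T[1,1],T[0,1])))
E
```

```text
t: 34.48
position: [0.469, -0.3207, 0.1818]
tcp_rot: [0.028, 1.0, 0.0, -0.001]
ft_force: [0.8, -0.8, 0.7]
grip_width: 0.051
grip_force: 0.0
tcp [ 473.2 -323.6  191. ] toolyaw 86.82773421426238
red [488 185  51  40] 1514 world [ 491.4 -128.5   98.9] r 18.08966137468815 circ 492.2248423099518 -127.49573588371277 tool [ -6.2 196.7  90.5]
red [459 234  54  48] 1988 world [ 562.6 -133.7   68.1] r 28.559505939483643 circ 564.0144348144531 -132.6029896736145 tool [-77.1 195.6 122.3]
yel [391 171  44  40] 1320 world [ 472.3 -228.4   99. ] r 18.081029877066612 circ 472.5024402141571 -228.08638215065002 tool [ 7.3 95.8 91.1]
yel [380 224  47  45] 1270 world [ 541.9 -227.4   68. ] r 28.46016176044941 circ 545.5213189125061 -230.4866909980774 tool [-61.7 100.9 123. ]
blu [297 173  37  40] 1133 world [ 468.3 -321.3   98.9] r 17.775429412722588 circ 468.7592387199402 -321.71571254730225 tool [ 6.3  2.9 92. ]
blu [291 225  48  49] 1859 world [ 541.4 -325.8   68. ] r 27.953321114182472 circ 541.9764518737793 -326.74652338027954 tool [-66.6   2.7 123.9]
t: 35.2
position: [0.5406, -0.0879, 0.2806]
tcp_rot: [0.028, 1.0, -0.0, 0.0]
ft_force: [0.6, 0.2, -0.3]
grip_width: 0.0516
grip_force: 0.0
t: 35.87
position: [0.6343, 0.158, 0.2801]
tcp_rot: [0.434, 0.901, 0.0, -0.0]
ft_force: [0.3, -0.2, 0.3]
grip_width: 0.0513
grip_force: 0.0
t: 36.53
position: [0.6341, 0.1555, 0.2805]
tcp_rot: [0.587, 0.81, 0.0, -0.0]
ft_force: [0.1, -0.5, -0.5]
grip_width: 0.0382
grip_force: 0.0
3143 [[-28.9  93.7  24.5]
 [ 38.6  97.3  26.3]
 [ 92.2 103.1  32.9]] [0.6 0.2 0.3] 18.154771571187965
```

View pics/w8.png

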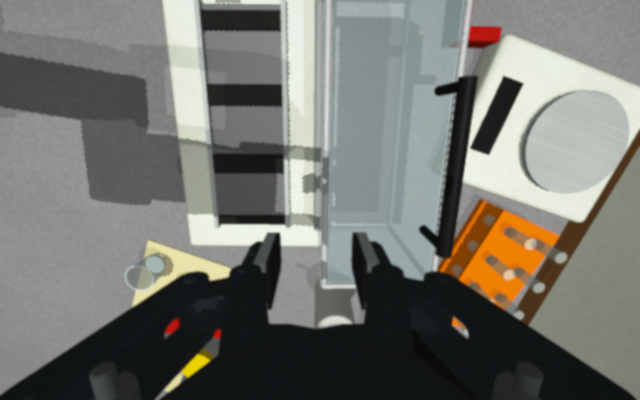

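The tray is empty and the hood stands open, with the handle bar at (460,165). Grip it again.

```bash

python3 -m crank '[{"wx":0,"wy":0,"wz":0,"tx":10,"ty":33,"tz":0,"claw":0.1},{"wx":0,"wy":0,"wz":0,"tx":20,"ty":66,"tz":0,"claw":0.1},{"wx":0,"wy":0,"wz":0,"tx":30,"ty":90,"tz":0,"claw":0.1},{"wx":0,"wy":0,"wz":0,"tx":30,"ty":98,"tz":0,"claw":0.1},{"wx":0,"wy":0,"wz":0,"tx":30,"ty":98,"tz":10,"claw":0.1},{"wx":0,"wy":0,"wz":0,"tx":30,"ty":98,"tz":35,"claw":0.1},{"wx":0,"wy":0,"wz":0,"tx":30,"ty":98,"tz":60,"claw":0.1},{"wx":0,"wy":0,"wz":0,"tx":30,"ty":98,"tz":78,"claw":0.1}]' 35
python3 -m crank '[{"wx":0,"wy":0,"wz":0,"tx":0,"ty":0,"tz":0,"claw":0.1},{"wx":0,"wy":0,"wz":0,"tx":0,"ty":0,"tz":0,"claw":0.3},{"wx":0,"wy":0,"wz":0,"tx":0,"ty":0,"tz":0,"claw":1},{"wx":0,"wy":0,"wz":0,"tx":0,"ty":0,"tz":0,"claw":1},{"wx":0,"wy":0,"wz":0,"tx":0,"ty":0,"tz":0,"claw":1},{"wx":0,"wy":0,"wz":0,"tx":0,"ty":0,"tz":0,"claw":1},{"wx":0,"wy":0,"wz":0,"tx":0,"ty":0,"tz":0,"claw":1},{"wx":0,"wy":0,"wz":0,"tx":0,"ty":0,"tz":0,"claw":1}]'
```

```text
t: 37.25
position: [0.7163, 0.2136, 0.1999]
tcp_rot: [0.587, 0.81, -0.001, -0.001]
ft_force: [-0.6, 0.2, -0.6]
grip_width: 0.0387
grip_force: 0.0
t: 37.92
position: [0.7194, 0.2148, 0.2051]
tcp_rot: [0.587, 0.81, 0.002, 0.002]
ft_force: [3.5, 0.5, 6.3]
grip_width: 0.0108
grip_force: 34.5
```

```bash

python3 -m crank '[{"wx":0,"wy":0,"wz":0,"tx":0,"ty":-10,"tz":-5,"claw":1},{"wx":0,"wy":0,"wz":0,"tx":0,"ty":-19,"tz":-9,"claw":1},{"wx":0,"wy":0,"wz":0,"tx":0,"ty":-27,"tz":-12,"claw":1},{"wx":0,"wy":0,"wz":0,"tx":0,"ty":-37,"tz":-16,"claw":1},{"wx":0,"wy":0,"wz":0,"tx":0,"ty":-48,"tz":-19,"claw":1},{"wx":0,"wy":0,"wz":0,"tx":0,"ty":-59,"tz":-21,"claw":1},{"wx":0,"wy":0,"wz":0,"tx":0,"ty":-70,"tz":-23,"claw":1},{"wx":0,"wy":0,"wz":0,"tx":0,"ty":-92,"tz":-25,"claw":1}]'
python3 -m crank '[{"wx":0,"wy":0,"wz":0,"tx":0,"ty":-11,"tz":0,"claw":1},{"wx":0,"wy":0,"wz":0,"tx":0,"ty":-23,"tz":0,"claw":1},{"wx":0,"wy":0,"wz":0,"tx":0,"ty":-34,"tz":1,"claw":1},{"wx":0,"wy":0,"wz":0,"tx":0,"ty":-45,"tz":3,"claw":1},{"wx":0,"wy":0,"wz":0,"tx":0,"ty":-56,"tz":5,"claw":1},{"wx":0,"wy":0,"wz":0,"tx":0,"ty":-67,"tz":8,"claw":1},{"wx":0,"wy":0,"wz":0,"tx":0,"ty":-78,"tz":11,"claw":1},{"wx":0,"wy":0,"wz":0,"tx":0,"ty":-88,"tz":15,"claw":1}]'
```

```text
t: 38.58
position: [0.6351, 0.1879, 0.2307]
tcp_rot: [0.587, 0.81, 0.006, 0.004]
ft_force: [6.5, 3.3, 11.1]
grip_width: 0.0103
grip_force: 35.9
t: 39.25
position: [0.548, 0.1599, 0.215]
tcp_rot: [0.587, 0.81, 0.003, 0.001]
ft_force: [0.9, 3.2, 6.9]
grip_width: 0.0103
grip_force: 36.2
```

```bash

python3 -m crank '[{"wx":0,"wy":0,"wz":0,"tx":0,"ty":-10,"tz":4,"claw":1},{"wx":0,"wy":0,"wz":0,"tx":0,"ty":-20,"tz":9,"claw":1},{"wx":0,"wy":0,"wz":0,"tx":0,"ty":-30,"tz":15,"claw":1},{"wx":0,"wy":0,"wz":0,"tx":0,"ty":-40,"tz":21,"claw":1},{"wx":0,"wy":0,"wz":0,"tx":0,"ty":-48,"tz":26,"claw":1},{"wx":0,"wy":0,"wz":0,"tx":0,"ty":-55,"tz":32,"claw":1},{"wx":0,"wy":0,"wz":0,"tx":0,"ty":-62,"tz":38,"claw":1},{"wx":0,"wy":0,"wz":0,"tx":0,"ty":-69,"tz":44,"claw":1}]'
python3 -m crank '[{"wx":0,"wy":0,"wz":0,"tx":0,"ty":-7,"tz":7,"claw":1},{"wx":0,"wy":0,"wz":0,"tx":0,"ty":-13,"tz":14,"claw":1},{"wx":0,"wy":0,"wz":0,"tx":0,"ty":-19,"tz":21,"claw":1},{"wx":0,"wy":0,"wz":0,"tx":0,"ty":-25,"tz":28,"claw":1},{"wx":0,"wy":0,"wz":0,"tx":0,"ty":-30,"tz":36,"claw":1},{"wx":0,"wy":0,"wz":0,"tx":0,"ty":-35,"tz":44,"claw":1},{"wx":0,"wy":0,"wz":0,"tx":0,"ty":-39,"tz":51,"claw":1},{"wx":0,"wy":0,"wz":0,"tx":0,"ty":-42,"tz":56,"claw":1}]'
python3 -m crank '[{"wx":0,"wy":0,"wz":0,"tx":0,"ty":-1,"tz":2,"claw":1},{"wx":0,"wy":0,"wz":0,"tx":0,"ty":-2,"tz":4,"claw":1},{"wx":0,"wy":0,"wz":0,"tx":0,"ty":-2,"tz":6,"claw":1},{"wx":0,"wy":0,"wz":0,"tx":0,"ty":-2,"tz":7,"claw":1},{"wx":0,"wy":0,"wz":0,"tx":0,"ty":-2,"tz":7,"claw":1},{"wx":0,"wy":0,"wz":0,"tx":0,"ty":-2,"tz":7,"claw":1},{"wx":0,"wy":0,"wz":0,"tx":0,"ty":-2,"tz":7,"claw":1},{"wx":0,"wy":0,"wz":0,"tx":0,"ty":-2,"tz":7,"claw":1}]'
```

```text
t: 39.92
position: [0.4818, 0.1385, 0.1689]
tcp_rot: [0.587, 0.81, 0.002, 0.0]
ft_force: [3.9, 6.2, -0.9]
grip_width: 0.0104
grip_force: 35.9
t: 40.58
position: [0.4417, 0.1255, 0.1125]
tcp_rot: [0.587, 0.809, 0.002, -0.0]
ft_force: [1.6, 7.6, 0.6]
grip_width: 0.0104
grip_force: 34.8
t: 41.25
position: [0.4419, 0.1255, 0.1117]
tcp_rot: [0.587, 0.809, 0.004, 0.002]
ft_force: [-7.6, 5.3, 39.5]
grip_width: 0.0105
grip_force: 38.8
```

The hood meets its stop (39 N at the pads, no more travel). Release and verify.

```bash

python3 -m crank '[{"wx":0,"wy":0,"wz":0,"tx":0,"ty":1,"tz":-5,"claw":1},{"wx":0,"wy":0,"wz":0,"tx":0,"ty":1,"tz":-6,"claw":0.1},{"wx":0,"wy":0,"wz":0,"tx":0,"ty":1,"tz":-6,"claw":0.1},{"wx":0,"wy":0,"wz":0,"tx":0,"ty":1,"tz":-6,"claw":0.1},{"wx":0,"wy":0,"wz":0,"tx":0,"ty":1,"tz":-35,"claw":0.1},{"wx":0,"wy":0,"wz":0,"tx":0,"ty":1,"tz":-70,"claw":0.1},{"wx":0,"wy":0,"wz":0,"tx":0,"ty":1,"tz":-105,"claw":0.1},{"wx":0,"wy":0,"wz":0,"tx":0,"ty":1,"tz":-130,"claw":-0.2}]'
python3 -m crank '[{"wx":0,"wy":0,"wz":0,"tx":25,"ty":15,"tz":0,"claw":-0.3},{"wx":0,"wy":0,"wz":0,"tx":50,"ty":35,"tz":0,"claw":-0.3},{"wx":0,"wy":0,"wz":0,"tx":75,"ty":55,"tz":0,"claw":-0.3},{"wx":0,"wy":0,"wz":0,"tx":90,"ty":65,"tz":0,"claw":-0.3},{"wx":0,"wy":0,"wz":0,"tx":90,"ty":65,"tz":0,"claw":-0.3},{"wx":0,"wy":0,"wz":0,"tx":90,"ty":65,"tz":0,"claw":-0.3},{"wx":0,"wy":0,"wz":0,"tx":90,"ty":65,"tz":0,"claw":-0.3},{"wx":0,"wy":0,"wz":0,"tx":90,"ty":65,"tz":0,"claw":-0.3}]'
python3 red.py; python3 - <<'E'
from h import *
np.set_printoptions(precision=1,suppress=True)
d=grab('wrist','w9.png'); w=cloud(d); im=d['img'][:,:,::-1]; H,S,V=cv2.split(cv2.cvtColor(np.ascontiguousarray(im),cv2.COLOR_BGR2HSV)); z=w[...,2]
s=monitor.sense(); T=R.from_quat(s['tcp_rot']).as_matrix(); p=(w-s['position'])@T*1000
k=((H<8)|(H>172))&(S>170)&(z>.196)&(z<.214); print(np.percentile(p[k],[3,50,97],axis=0))
E
```

```text
t: 41.92
position: [0.4403, 0.1233, 0.2375]
tcp_rot: [0.587, 0.81, -0.0, 0.0]
ft_force: [1.0, 0.8, 0.0]
grip_width: 0.0497
grip_force: 0.0
t: 42.58
position: [0.4736, 0.2282, 0.2353]
tcp_rot: [0.587, 0.809, -0.001, -0.0]
ft_force: [0.2, 0.1, -0.9]
grip_width: 0.0555
grip_force: 0.0
tabtop U 505 [[517.   84.9 198.7]
 [526.8  90.8 208.5]
 [536.6  94.7 209.9]]
tcp U [[521.2  69.8 235.5]]
handle U 706 [[455.5 -67.5 155.3]
 [463.7  41.4 160.2]
 [493.1  47.9 162.8]]
[[15.  -4.5 25.7]
 [20.9  5.4 27.1]
 [24.9 15.5 36.6]]
```

View pics/w9.png

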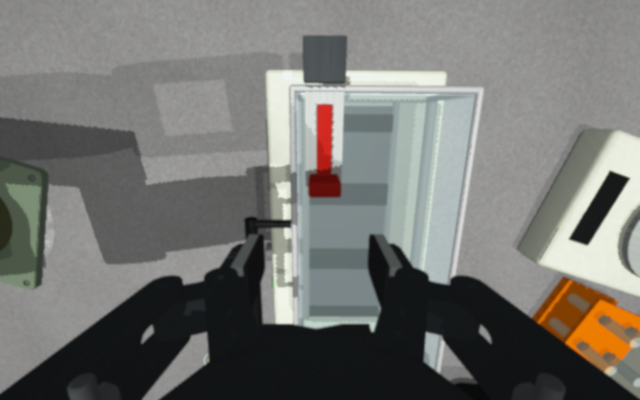

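Hood shut: the handle and tab heights match those at the start. The tab is at (325,185). Grip it and slide it home.

```bash

python3 -m crank '[{"wx":0,"wy":0,"wz":0,"tx":20,"ty":5,"tz":0,"claw":-0.3},{"wx":0,"wy":0,"wz":0,"tx":20,"ty":5,"tz":20,"claw":-0.3},{"wx":0,"wy":0,"wz":0,"tx":20,"ty":5,"tz":45,"claw":-0.3},{"wx":0,"wy":0,"wz":0,"tx":20,"ty":5,"tz":68,"claw":-0.3},{"wx":0,"wy":0,"wz":0,"tx":20,"ty":5,"tz":82,"claw":-0.3},{"wx":0,"wy":0,"wz":0,"tx":20,"ty":5,"tz":88,"claw":-0.3},{"wx":0,"wy":0,"wz":0,"tx":20,"ty":5,"tz":88,"claw":-0.3},{"wx":0,"wy":0,"wz":0,"tx":20,"ty":5,"tz":88,"claw":-0.3}]' 30
python3 -m crank '[{"wx":0,"wy":0,"wz":0,"tx":0,"ty":0,"tz":0,"claw":0.3},{"wx":0,"wy":0,"wz":0,"tx":0,"ty":0,"tz":0,"claw":0.3},{"wx":0,"wy":0,"wz":0,"tx":0,"ty":0,"tz":0,"claw":1},{"wx":0,"wy":0,"wz":0,"tx":0,"ty":0,"tz":0,"claw":1},{"wx":0,"wy":0,"wz":0,"tx":0,"ty":0,"tz":0,"claw":1},{"wx":0,"wy":0,"wz":0,"tx":0,"ty":0,"tz":0,"claw":1},{"wx":0,"wy":0,"wz":0,"tx":0,"ty":0,"tz":0,"claw":1},{"wx":0,"wy":0,"wz":0,"tx":0,"ty":0,"tz":0,"claw":1}]'
python3 -m crank '[{"wx":0,"wy":0,"wz":0,"tx":4,"ty":0,"tz":0,"claw":1},{"wx":0,"wy":0,"wz":0,"tx":9,"ty":0,"tz":0,"claw":1},{"wx":0,"wy":0,"wz":0,"tx":14,"ty":0,"tz":0,"claw":1},{"wx":0,"wy":0,"wz":0,"tx":20,"ty":0,"tz":0,"claw":1},{"wx":0,"wy":0,"wz":0,"tx":26,"ty":0,"tz":0,"claw":1},{"wx":0,"wy":0,"wz":0,"tx":30,"ty":0,"tz":0,"claw":1},{"wx":0,"wy":0,"wz":0,"tx":33,"ty":0,"tz":0,"claw":1},{"wx":0,"wy":0,"wz":0,"tx":35,"ty":0,"tz":0,"claw":1}]'
```

```text
t: 43.35
position: [0.4731, 0.2499, 0.1483]
tcp_rot: [0.587, 0.809, 0.0, 0.0]
ft_force: [0.7, 0.1, -0.5]
grip_width: 0.0555
grip_force: 0.0
t: 44.02
position: [0.4724, 0.25, 0.1484]
tcp_rot: [0.587, 0.81, 0.0, -0.0]
ft_force: [-2.1, -1.2, 6.1]
grip_width: 0.0234
grip_force: 31.3
t: 44.68
position: [0.4625, 0.2804, 0.1481]
tcp_rot: [0.586, 0.81, -0.002, 0.003]
ft_force: [1.8, -14.4, 6.0]
grip_width: 0.0236
grip_force: 31.4
```

Felt the stop (14 N). Release, clear away, and make the final check.

```bash

python3 -m crank '[{"wx":0,"wy":0,"wz":0,"tx":-2,"ty":0,"tz":0,"claw":-0.3},{"wx":0,"wy":0,"wz":0,"tx":-2,"ty":0,"tz":0,"claw":-0.3},{"wx":0,"wy":0,"wz":0,"tx":-2,"ty":0,"tz":0,"claw":-0.3},{"wx":0,"wy":0,"wz":0,"tx":-2,"ty":0,"tz":-25,"claw":-0.3},{"wx":0,"wy":0,"wz":0,"tx":-2,"ty":0,"tz":-60,"claw":-0.3},{"wx":0,"wy":0,"wz":0,"tx":-2,"ty":0,"tz":-100,"claw":-0.3},{"wx":0,"wy":0,"wz":0,"tx":-2,"ty":-20,"tz":-140,"claw":-0.3},{"wx":0,"wy":0,"wz":0,"tx":-2,"ty":-50,"tz":-170,"claw":-0.3}]'
python3 -m crank '[{"wx":0,"wy":0,"wz":0,"tx":0,"ty":-35,"tz":0,"claw":-0.3},{"wx":0,"wy":0,"wz":0,"tx":0,"ty":-60,"tz":0,"claw":-0.3},{"wx":0,"wy":0,"wz":0,"tx":0,"ty":-70,"tz":0,"claw":-0.3},{"wx":0,"wy":0,"wz":0,"tx":0,"ty":-70,"tz":0,"claw":-0.3},{"wx":0,"wy":0,"wz":0,"tx":0,"ty":-70,"tz":0,"claw":-0.3},{"wx":0,"wy":0,"wz":0,"tx":0,"ty":-70,"tz":0,"claw":-0.3},{"wx":0,"wy":0,"wz":0,"tx":0,"ty":-70,"tz":0,"claw":-0.3},{"wx":0,"wy":0,"wz":0,"tx":0,"ty":-70,"tz":0,"claw":-0.3}]'
python3 red.py; python3 - <<'E'
from h import *
np.set_printoptions(precision=1,suppress=True)
d=grab('top','t9.png'); w=cloud(d)*1000; im=cv2.imread('pics/t9.png'); H,S,V=cv2.split(cv2.cvtColor(im,cv2.COLOR_BGR2HSV))
for n,m in {'red':((H<8)|(H>172))&(S>120),'yel':(H>20)&(H<35)&(S>120),'blu':(H>100)&(H<125)&(S>110)}.items():
    for lo,hi in ((55,76),(85,110)):
        k=m&(w[...,2]>lo)&(w[...,2]<hi); k[:,:330]=0;k[:,405:]=0;k[:195]=0;k[260:]=0
        if k.sum(): print(n,lo,k.sum(),np.nanmedian(w[k],0))
cv2.imwrite('pics/t9c.png',cv2.resize(im[150:300,80:480],(800,300),interpolation=cv2.INTER_CUBIC))
E
```

```text
t: 45.35
position: [0.419, 0.2676, 0.3172]
tcp_rot: [0.587, 0.809, 0.002, 0.001]
ft_force: [-0.4, 0.1, -0.1]
grip_width: 0.0553
grip_force: 0.0
t: 46.02
position: [0.3517, 0.2452, 0.3143]
tcp_rot: [0.587, 0.81, -0.0, -0.0]
ft_force: [0.1, 0.1, 0.1]
grip_width: 0.0561
grip_force: 0.0
tabtop U 297 [[514.  117.2 197.4]
 [524.2 122.7 207.7]
 [535.4 126.8 209.2]]
tcp U [[410.3 123.8 314.4]]
handle U 4295 [[ 33.7 -69.4 145.9]
 [ 61.4  32.3 158.6]
 [500.5 137.5 170.7]]
red 55 166 [ 562.2 -131.2   68.1]
red 85 69 [ 491.8 -128.1   98.1]
yel 55 176 [ 545.8 -229.7   67.7]
yel 85 69 [ 472.7 -227.5   99.5]
blu 55 165 [ 542.5 -324.7   67.4]
blu 85 66 [ 468.4 -319.8   98.7]
```

View pics/t9c.png

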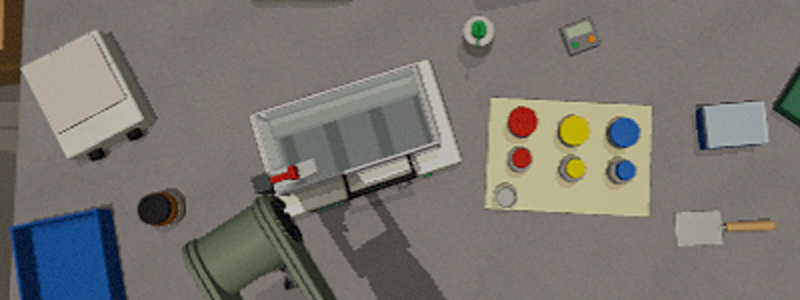

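The final view shows the bottles at (520,158), (573,168) and (622,170), each in front of its own pot with a gap of about 2 cm. The hood is shut over the empty tray, and the catch is home with its tab at the starting position.

```bash
python3 -c "
from cell import ticket
print(ticket.finish_job())"
```

```text
the job is handed in; nothing more can be done
None
```

I moved all three bottles onto the mat, each upright about 2 cm in front of its matching pot, shut the empty shaker's hood, slid the catch home, and handed the job in at about 46 s of the 208 s allowed; no verdict came back.

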